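# Put the pet-feeding bench back in order

## Task

Put the feeding bench in order: hang every scoop standing on the bench on the rail, straight in front of the feed jar whose lid has the colour of its grip, letting the bar take the weight and easing your grip so that the scoop does not swing or drop when you let go. Lay the chew bone midway between the steel bowl and the clear treat jar, and lay the comb flat on the robot's side of the bowl, parallel to the rail, its middle in line with the bowl's and about 12 cm from it. Leave the jars, the bowl and the carrier latch where they stand.

Things in the scene. Friction and masses are not known exactly. Their poses are not given: they have to be found in the camera images.
- scoop_red: Steel scoop, 130 g; may be absent. Cup 60 mm across, 42 high; origin: centre of its underside; z up. Handle strap rises at x=-32 mm, with a red grip 12 mm thick (x), 16 wide (y), z=68-112. From its top (z=112) a red neck slopes up over the cup to the hook: crown x=-1 to 14, tip at x=20 ends z=112, top z=135. Off-centre: left free on the bar it leans about 10 degrees, cup swung to +x, hook tip up.
- scoop_red_hook (a point): Middle of the hook's inner top on the red scoop, (7.5,0,131) mm in its frame, axes alike; rests on the bar's top. To hang it, bring it level at the bar from the robot's side so that the bar enters between cup rim and hook tip (inner face x=17.5), then lower it. Take the grip from above across its 16 mm width: hook and bar then lie 40 mm beyond the fingers, below the palm.
- scoop_yellow: Steel scoop, 130 g; may be absent. Cup 60 mm across, 42 high; origin: centre of its underside; z up. Handle strap rises at x=-32 mm, with a yellow grip 12 mm thick (x), 16 wide (y), z=68-112. From its top (z=112) a yellow neck slopes up over the cup to the hook: crown x=-1 to 14, tip at x=20 ends z=112, top z=135. Off-centre: left free on the bar it leans about 10 degrees, cup swung to +x, hook tip up.
- scoop_yellow_hook (a point): Middle of the hook's inner top on the yellow scoop, (7.5,0,131) mm in its frame, axes alike; rests on the bar's top. To hang it, bring it level at the bar from the robot's side so that the bar enters between cup rim and hook tip (inner face x=17.5), then lower it. Take the grip from above across its 16 mm width: hook and bar then lie 40 mm beyond the fingers, below the palm.
- scoop_green: Steel scoop, 130 g; may be absent. Cup 60 mm across, 42 high; origin: centre of its underside; z up. Handle strap rises at x=-32 mm, with a green grip 12 mm thick (x), 16 wide (y), z=68-112. From its top (z=112) a green neck slopes up over the cup to the hook: crown x=-1 to 14, tip at x=20 ends z=112, top z=135. Off-centre: left free on the bar it leans about 10 degrees, cup swung to +x, hook tip up.
- scoop_green_hook (a point): Middle of the hook's inner top on the green scoop, (7.5,0,131) mm in its frame, axes alike; rests on the bar's top. To hang it, bring it level at the bar from the robot's side so that the bar enters between cup rim and hook tip (inner face x=17.5), then lower it. Take the grip from above across its 16 mm width: hook and bar then lie 40 mm beyond the fingers, below the palm.
- scoop_black: Steel scoop, 130 g; may be absent. Cup 60 mm across, 42 high; origin: centre of its underside; z up. Handle strap rises at x=-32 mm, with a black grip 12 mm thick (x), 16 wide (y), z=68-112. From its top (z=112) a black neck slopes up over the cup to the hook: crown x=-1 to 14, tip at x=20 ends z=112, top z=135. Off-centre: left free on the bar it leans about 10 degrees, cup swung to +x, hook tip up.
- scoop_black_hook (a point): Middle of the hook's inner top on the black scoop, (7.5,0,131) mm in its frame, axes alike; rests on the bar's top. To hang it, bring it level at the bar from the robot's side so that the bar enters between cup rim and hook tip (inner face x=17.5), then lower it. Take the grip from above across its 16 mm width: hook and bar then lie 40 mm beyond the fingers, below the palm.
- jar_red: Amber feed jar with a red lid, 68 mm across, 105 mm high, 0.6 kg, standing behind the rail; origin at the centre of its underside; x and y axes parallel to the rail's. Not to be moved.
- jar_yellow: Amber feed jar with a yellow lid, 68 mm across, 105 mm high, 0.6 kg, standing behind the rail; origin at the centre of its underside; x and y axes parallel to the rail's. Not to be moved.
- jar_green: Amber feed jar with a green lid, 68 mm across, 105 mm high, 0.6 kg, standing behind the rail; origin at the centre of its underside; x and y axes parallel to the rail's. Not to be moved.
- jar_black: Amber feed jar with a black lid, 68 mm across, 105 mm high, 0.6 kg, standing behind the rail; origin at the centre of its underside; x and y axes parallel to the rail's. Not to be moved.
- rail: Fixed scoop rail: a round steel bar 10 mm thick, its axis 200 mm above the bench, between two posts (14 mm thick, 210 mm high) at y = +-205 mm. Origin on the bench under the middle of the bar; y along the bar, +x to the far side where the jars stand. Scoops hang with the handle on the -x (robot) side and the hook tip on the far side.
- bowl: Round steel food bowl, 110 mm across the rim, 42 mm high, 0.35 kg; origin at the centre of its underside; axes parallel to the rail's (x from the robot's side to the far side). Not to be moved.
- treat_jar: Squat clear empty glass treat jar with a steel lid, 66 mm across, 58 mm high, 0.3 kg; origin at the centre of its underside; stands 260 to 275 mm to the right of the bowl (straight along the bowl's -y). Not to be moved.
- bone: Hard tan-pink chew bone, 102 mm long (x), 22 mm high, 90 g: a shaft 22 mm wide (y) with two knuckles 46 mm wide over each end (from 25 mm off the middle outwards). Origin at the middle of its underside. Pick it across the shaft.
- comb: Blue plastic grooming comb lying flat, 150 mm long (x), 22 to 28 mm wide (y), 50 g. Origin midway along it, underside. Handle 22 mm wide, 12 mm thick from x = -75 to -3 mm; toothed part from there to x = +75 mm, 10 mm thick along its spine. Balance point x = -10 mm; pick it across the handle, anywhere along it.
- latch: Grey and black plastic carrier latch, 45 by 85 mm, 26 mm high, lying loose at the left behind the bone; origin at the centre of its underside. Not to be moved.
Things that resemble listed ones, but are neither listed nor needed, are in the scene too. What is shaped like the scoop_red but blue or purple is not meant.

How it is judged:
By the outcome, as a careful person would: the job done as asked, in the order asked, and still so for the second after the job is handed in, with the robot touching nothing.
Of scoop_red, scoop_yellow, scoop_green, scoop_black only 2 to 3 are there at a start; the rules pass over those that are not, and their reading is None.
At some moment in a run one of bone, comb may be knocked a few centimetres aside while the robot is not near it.
It also fails if it takes over 210 s, if anything falls off the work surface, if the arm or the gripper's body presses on something with over 40 N, if the wrist force passes 120 N, or if a joint passes its speed limit or range.

## Robot

A 7-joint arm with a two-finger parallel gripper is mounted at the origin on the work surface. World frame = base frame: x ahead of the robot, y to its left, z up, the work surface at z = 0. Lengths are in m, angles in rad, forces in N, time in s.
With the tool pointing down it reaches from about 0.35 to 0.9 m from the base axis. Payload 8.1 kg.
Tool frame: the origin (TCP) lies on the centre line of the jaws, within the pads' length; the fingertips stand 17 mm ahead of it and the grasp point (between the pads) lies 2 mm behind it; z points along the fingers, y is the direction in which the jaws open and shut (so a half turn about z gives the same grasp; the last joint's range is limited). The gripper opens to 92 mm and grips with 3 to 60 N. Pads are 19 mm wide; open, the fingers measure 130 mm over their backs; the gripper's body (75 mm by 190 mm) begins 47 mm behind the grasp point.
Start: joints at [-1.444, 0.434, 0.025, 1.573, -0.012, 1.134, -0.075], TCP at [0.142, 0.609, 0.244] pointing down, gripper open.
Joint ranges: [-2.62, 2.62], [-0.44, 2.09], [-1.27, 1.32], [0.08, 2.57], [-1.32, 4.46], [0.12, 2], [-2.74, 2.74]. Speed limits (rad/s): [2.22, 2.22, 3.01, 3.01, 3.14, 3.14, 3.14].

## Interface

Orientations are given as a rotation vector (axis times angle).
In Python, from cell import arm, imaging, job gives the robot as it stands.
- The arm moves only by the tool jog_arm, never from a script. Its argument "moves" is a list of rows, each an object with "fingers": the closure, from -1 (fully open) to 1 (shut); "xyz": the shift along the tool's x, y, z in cm, a list of three; "angular": the turn, a rotation vector about the tool's x, y, z in rad, a list of three. In form: [{"fingers": fingers, "xyz": [dx, dy, dz], "angular": [ax, ay, az]}, ...]. A call has 1 to 12 rows; each row is the pose to reach, as a shift and turn from the pose commanded when the call began, along the tool's axes at that moment; what a row does not reach only later rows make up. A row lasts 1/8 s, in which the tool goes at most 62.5 mm and 10.7 degrees, less where a joint would pass 70% of its speed; a pose out of reach is approached as far as the arm can. A call with a gripper value outside its range is refused whole. The fingers move at their own pace and stop on an object; "grip_force" is the grip in N (left out, the last holds). Time passes only in rows, so rows that repeat a pose let the fingers close. It gives the time, the measured TCP pose, the force and the opening at its end, in the units of the state.
- arm.observe(): the state, without advancing time (a new reading comes with each control period).
- imaging.get_image(name): name is "side" or "top" or "wrist"; returns the picture (400x640x3 uint8, red, green, blue); there is no depth.
- imaging.camera_params(name): a dict with "fx", "fy", "cx", "cy" (pixels), "rvec" (rotation vector, rad) and "tvec" (3), from world to camera coordinates, as OpenCV has them; the wrist camera has in their place "hand_eye" (4x4, takes a point from camera to tool coordinates, whose origin is the TCP and whose axes are the flange's). Camera axes: x right, y down, z forward; pixel columns grow to the right and rows downward; lengths in m; the calibration is good to about 2 mm. A picture is of the moment at which its call begins: read the wrist's pose just before it. camera_params takes no time and is no camera call.
- job.sign_off(): hands the job in, once; it reports no verdict.
The state is a dict: "clock": time; "joints": joint angles; "dq": joint speeds; "joint_efforts": joint torques, N m; "position": TCP position; "ee_rot": TCP orientation; "force": force on the tool from outside, world axes, zero at the start; "ft_torque": the same for the moment, N m; "width": opening from 0.0 (shut) to 1.0 (fully open).
Only numpy, scipy, OpenCV 4.12 (cv2) and the standard library are available. Lean on these libraries where they do the work, as an engineer would, in place of code of your own. Each camera call takes 0.05 s, during which the arm holds its last target. There are 200 camera calls.

## Working session

There is one attempt and no reset: what is moved stays moved. The work goes in short steps, Python scripts to look and compute and a tool call to move; the robot and the scene stay as the last step left them, time stands still between calls to the robot, and variables do not carry over. Pictures are saved under pics/ and viewed, about 12 in all and at most 16, crops included, and the job is handed in when it is done.

Besides the shell and the picture viewer there is one more tool, called after "Call:" as name([rows], argument=value, ...), one row to a line, values as JSON. jog_arm: Moves the arm, as the interface text tells. Its arguments: {"type":"object","properties":{"moves":{"type":"array"},"grip_force":{"type":"number"}},"required":["moves"]}

```bash
mkdir -p pics; ls; python3 - <<'E'
from cell import arm, imaging, job
import cv2
print(arm.observe())
for n in("top","side","wrist"):
    print(n,imaging.camera_params(n))
    cv2.imwrite(f"pics/{n}0.png",imaging.get_image(n)[:,:,::-1])
E
```

```text
pics
{'clock': 0.0, 'joints': array([-1.44358963,  0.43520828,  0.02497692,  1.57407725, -0.0115835 ,
        1.1340086 , -0.0751127 ]), 'dq': array([ 8.83504041e-05,  7.83004049e-04, -1.21280455e-03,  5.13478460e-04,
        7.07121192e-05, -2.00642470e-03,  3.39124062e-04]), 'joint_efforts': array([-1.33050980e-03, -6.67875338e+01,  9.84282866e-01, -3.14446628e+01,
       -6.05518674e-02,  4.33503720e-02,  1.62676165e-04]), 'position': array([0.14231966, 0.60808921, 0.24296182]), 'ee_rot': array([-3.60306296e-01, -3.12084061e+00,  2.44514279e-03]), 'force': array([ 0.08701404, -0.0501435 , -0.36756061]), 'ft_torque': array([ 0.0309735 , -0.03168647,  0.0060298 ]), 'width': 0.9982722518408259}
top {'fx': 458.56565889281705, 'fy': 458.56565889281705, 'cx': 316.81901174479407, 'cy': 202.78208659225066, 'rvec': array([ 2.13923083, -2.16970092,  0.15592435]), 'tvec': array([-0.04142887,  0.58411674,  1.39752794])}
side {'fx': 394.88242672945387, 'fy': 394.88242672945387, 'cx': 321.4440692638072, 'cy': 194.51424085928375, 'rvec': array([ 2.06120909, -0.20430516,  0.13880347]), 'tvec': array([-0.57948653,  0.13420643,  1.09449778])}
wrist {'fx': 284.2393237363797, 'fy': 284.2393237363797, 'cx': 319.49553021745356, 'cy': 196.11693592240857, 'hand_eye': array([[-1.04441087e-04, -9.51839060e-01, -3.06598096e-01,
         8.32968152e-02],
       [ 9.99999687e-01, -3.39981390e-04,  7.14833249e-04,
         9.70195865e-04],
       [-7.84643855e-04, -3.06597925e-01,  9.51838798e-01,
        -1.40522497e-01],
       [ 0.00000000e+00,  0.00000000e+00,  0.00000000e+00,
         1.00000000e+00]])}
```

View pics/top0.png

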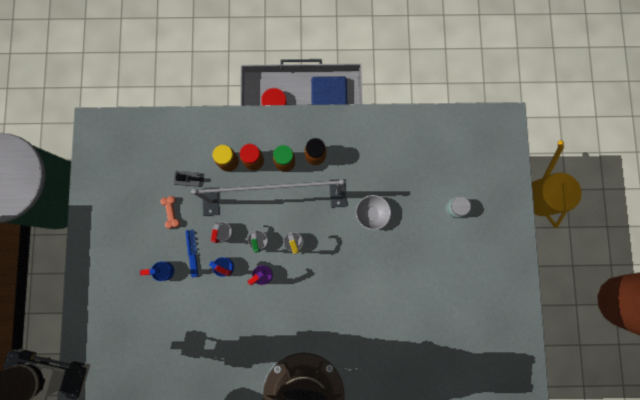

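View pics/side0.png

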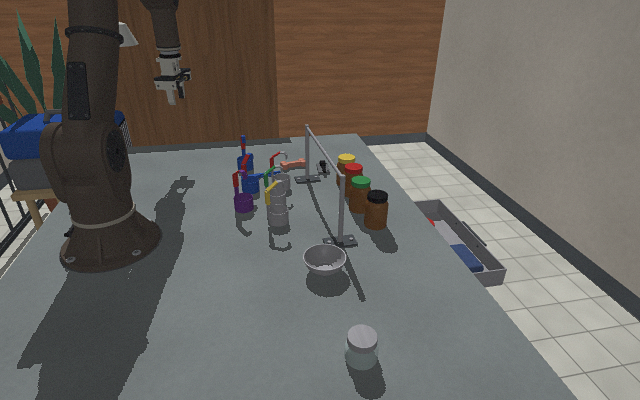

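The top view shows the scoops red (218,233), green (258,240) and yellow (294,243). Blue and purple decoys are at (160,271), (222,267) and (261,275). The bone is at (170,212), the comb (193,253), the bowl (374,212), the treat jar (459,207) and the latch (190,178). I'll enlarge the crop to confirm.

```bash
cat > h.py <<'E'
import numpy as np, cv2
from scipy.spatial.transform import Rotation as R
from cell import arm, imaging, job
def cam(n, st=None):
    p=imaging.camera_params(n); K=np.array([[p['fx'],0,p['cx']],[0,p['fy'],p['cy']],[0,0,1]])
    if 'rvec' in p:
        M=R.from_rotvec(p['rvec']).as_matrix(); return K,M,np.array(p['tvec'])
    Rt=R.from_rotvec(st['ee_rot']).as_matrix(); H=p['hand_eye']
    Rc=Rt@H[:3,:3]; c=Rt@H[:3,3]+st['position']; return K,Rc.T,-Rc.T@c
def ray(c,uv):
    K,M,t=c; uv=np.atleast_2d(np.array(uv,float)); d=np.c_[uv,np.ones(len(uv))]@np.linalg.inv(K).T@M
    return -M.T@t,d
def onz(c,uv,z):
    o,d=ray(c,uv); return o+d*((z-o[2])/d[:,2])[:,None]
def proj(c,P):
    K,M,t=c; q=(np.atleast_2d(P)@M.T+t)@K.T; return q[:,:2]/q[:,2:]
def snap(n,name):
    st=arm.observe(); im=imaging.get_image(n)[:,:,::-1].copy(); cv2.imwrite(f'pics/{name}.png',im); return im,cam(n,st),st
E
python3 - <<'E'
from h import *
im=cv2.imread('pics/top0.png')
cv2.imwrite('pics/top0c.png',cv2.resize(im[135:290,135:345],None,fx=3.8,fy=3.8,interpolation=cv2.INTER_CUBIC))
c=cam('top'); hsv=cv2.cvtColor(im,cv2.COLOR_BGR2HSV)
for nm,uv,z in [('yl',(223,156),.105),('rl',(249,154),.105),('gl',(284,156),.105),('bl',(315,150),.105),('bowl',(374,212),.042),('tj',(459,206),.058),('post1',(195,191),.21),('post2',(341,182),.21),('bone',(170,212),.01),('comb',(193,253),.01),('red',(215,233),.1),('green',(255,243),.1),('yel',(294,243),.1)]:
    print(nm,onz(c,uv,z).round(3))
print(proj(c,[[0,0,0],[.5,0,0],[.5,.3,0]]))
E
```

```text
yl [[0.722 0.233 0.105]]
rl [[0.727 0.154 0.105]]
gl [[0.719 0.048 0.105]]
bl [[ 0.737 -0.046  0.105]]
bowl [[ 0.552 -0.228  0.042]]
tj [[ 0.565 -0.49   0.058]]
post1 [[0.598 0.288 0.21 ]]
post2 [[ 0.618 -0.116  0.21 ]]
bone [[0.564 0.418 0.01 ]]
comb [[0.433 0.342 0.01 ]]
red [[0.489 0.255 0.1  ]]
green [[0.457 0.136 0.1  ]]
yel [[0.456 0.02  0.1  ]]
[[303.22511012 394.44614427]
 [301.5665578  230.57168341]
 [207.50268797 231.89512867]]
```

View pics/top0c.png

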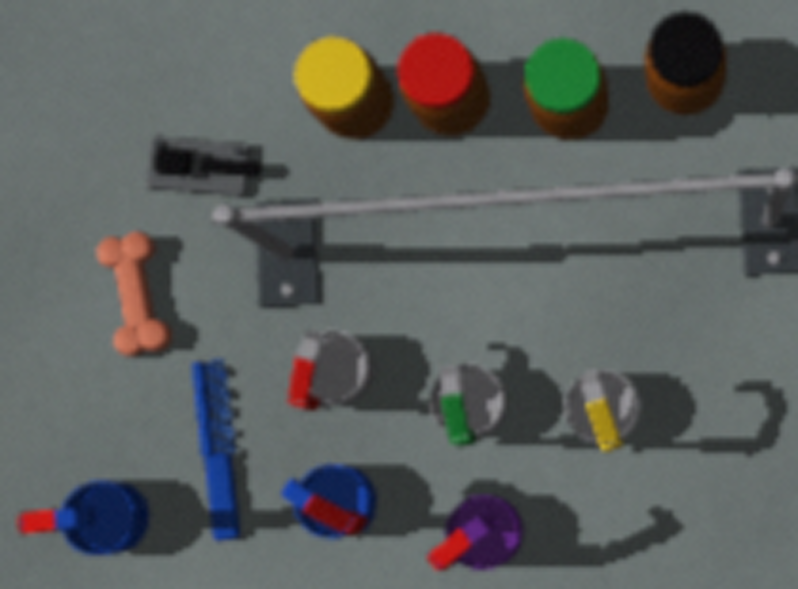

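View pics/wrist0.png

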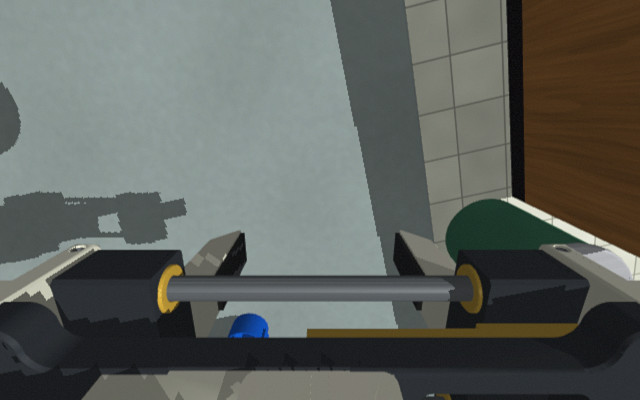

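Confirmed. Silver cups carry the red, green and yellow grips, so those three are meant. The blue and purple cups are decoys, and there is no black scoop. Next is a close wrist look above the scoops.

```bash
cat >> h.py <<'E'
def Rtool(yaw,lean=0):
    """tool down, tool x = backwards of heading yaw(deg); lean>0: bottom swings to +heading"""
    f=np.array([np.cos(np.radians(yaw)),np.sin(np.radians(yaw)),0]); l=np.array([-f[1],f[0],0])
    M=np.c_[-f,l,[0,0,-1]]
    return R.from_rotvec(-np.radians(lean)*l).as_matrix()@M
def shift(p,yaw,lean=0,p0=None,R0=None):
    st=arm.observe(); p0=st['position'] if p0 is None else p0
    R0=R.from_rotvec(st['ee_rot']).as_matrix() if R0 is None else R0
    print('cm',(R0.T@(np.array(p)-p0)*100).round(2),'ang',R.from_matrix(R0.T@Rtool(yaw,lean)).as_rotvec().round(3))
E
python3 - <<'E'
from h import *
c=cam('top'); print('top cam at',ray(c,(0,0))[0], 'side', ray(cam('side'),(0,0))[0])
shift([.42,.14,.27],0)
E
```

```text
top cam at [ 0.38809856 -0.03665539  1.46425031] side [ 0.37683521 -0.99521662  0.64751873]
cm [-37.7  -39.27  -2.64] ang [-0.001 -0.    -0.23 ]
```

Call:
jog_arm([
  {"fingers":0.1,"xyz":[-37.7,-39.3,-2.6],"angular":[0,0,-0.23]},
  {"fingers":0.1,"xyz":[-37.7,-39.3,-2.6],"angular":[0,0,-0.23]},
  {"fingers":0.1,"xyz":[-37.7,-39.3,-2.6],"angular":[0,0,-0.23]},
  {"fingers":0.1,"xyz":[-37.7,-39.3,-2.6],"angular":[0,0,-0.23]},
  {"fingers":0.1,"xyz":[-37.7,-39.3,-2.6],"angular":[0,0,-0.23]},
  {"fingers":0.1,"xyz":[-37.7,-39.3,-2.6],"angular":[0,0,-0.23]},
  {"fingers":0.1,"xyz":[-37.7,-39.3,-2.6],"angular":[0,0,-0.23]},
  {"fingers":0.1,"xyz":[-37.7,-39.3,-2.6],"angular":[0,0,-0.23]},
  {"fingers":0.1,"xyz":[-37.7,-39.3,-2.6],"angular":[0,0,-0.23]},
  {"fingers":0.1,"xyz":[-37.7,-39.3,-2.6],"angular":[0,0,-0.23]},
  {"fingers":0.1,"xyz":[-37.7,-39.3,-2.6],"angular":[0,0,-0.23]},
  {"fingers":0.1,"xyz":[-37.7,-39.3,-2.6],"angular":[0,0,-0.23]},
])

```text
clock: 1.65
position: [0.4193, 0.1412, 0.2696]
ee_rot: [0.004, -3.141, -0.0]
force: [-0.1, -0.3, 0.4]
width: 0.448
```

```bash
python3 - <<'E'
from h import *
im,c,st=snap('wrist','w1'); print(st['position'],st['width'],st['joints'].round(2))
np.savez('w1.npz',pos=st['position'],rot=st['ee_rot'])
E
```

```text
[0.41930586 0.1411619  0.26955492] 0.44807570034047595 [-0.7   0.1   0.28  1.97 -0.03  1.07  1.17]
```

View pics/w1.png

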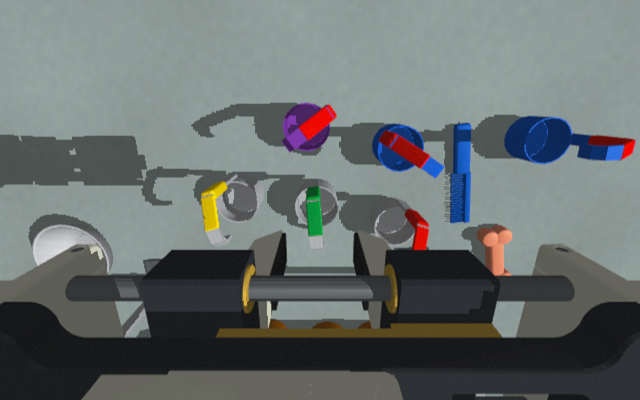

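The wrist view, with robot side up, shows yellow at (215,205), green at (315,215) and red at (418,230, partly hidden). Their silver hook ends point to the far side. I'll move 11 cm forward for a second view.

Call:
jog_arm([
  {"fingers":0.1,"xyz":[-11,0,-4],"angular":[0,0,0]},
  {"fingers":0.1,"xyz":[-11,0,-4],"angular":[0,0,0]},
  {"fingers":0.1,"xyz":[-11,0,-4],"angular":[0,0,0]},
  {"fingers":0.1,"xyz":[-11,0,-4],"angular":[0,0,0]},
])

```text
clock: 2.2
position: [0.5291, 0.1407, 0.3091]
ee_rot: [0.002, -3.14, 0.001]
force: [-0.4, -0.4, -0.4]
width: 0.447
```

```bash
python3 - <<'E'
from h import *
im,c,st=snap('wrist','w2'); print(st['position'],st['dq'].round(3))
np.savez('w2.npz',pos=st['position'],rot=st['ee_rot'])
cv2.imwrite('pics/w2c.png',cv2.resize(im[60:260,180:480],None,fx=2.66,fy=2.66,interpolation=cv2.INTER_CUBIC))
E
```

```text
[0.52910747 0.14071511 0.30905264] [-0.005 -0.018 -0.005  0.026  0.002 -0.002 -0.   ]
```

View pics/w2c.png

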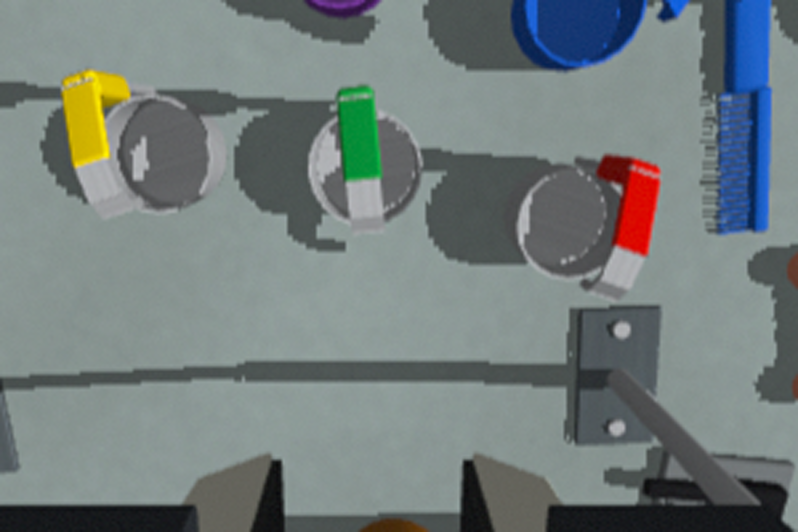

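```bash
cat > sc.py <<'E'
from h import *
z=np.load('w2.npz'); c=cam('wrist',dict(position=z['pos'],ee_rot=z['rot']))
f=lambda *p: np.array(p,float)/2.66+[180,60]
S={'yellow':(f((62,81),(96,72)),f((77,167),(110,160)),f((102,217),(135,207)),f((165,154))),
'green':(f((339,92),(374,88)),f((344,180),(381,180)),f((353,229),(384,227)),f((365,167))),
'red':(f((628,157),(659,166)),f((613,247),(644,254)),f((595,288),(627,298)),f((568,222)))}
for k,(a,b,e,cup) in S.items():
    A=onz(c,a,.112).mean(0);B=onz(c,b,.135).mean(0);E=onz(c,e,.133).mean(0);C=onz(c,cup,.042)[0]
    d=E-A; yaw=np.degrees(np.arctan2(d[1],d[0])); u=np.array([np.cos(np.radians(yaw)),np.sin(np.radians(yaw))])
    print(k,'AB',np.linalg.norm((B-A)[:2])*1e3,'AE',np.linalg.norm(d[:2])*1e3,'yawAE',yaw,'yawAB',np.degrees(np.arctan2(*(B-A)[[1,0]])),'grip',(A[:2]+.006*u).round(4),'grip from cup',(C[:2]-.032*u).round(4), 'width',np.linalg.norm(np.diff(onz(c,a,.112),axis=0)))
E
python3 sc.py
```

```text
yellow AB 35.54065984342127 AE 56.41286801316361 yawAE 18.38467954903326 yawAB 16.88958276421892 grip [0.4349 0.0214] grip from cup [0.433  0.0244] width 0.015056089661695287
green AB 35.290561261052105 AE 55.048172074317215 yawAE 5.332372499233307 yawAB 4.367249887761301 grip [0.4404 0.1361] grip from cup [0.438  0.1356] width 0.01481242296910538
red AB 36.28279360140554 AE 55.459246639581636 yawAE -15.880483533559307 yawAB -16.48980640345074 grip [0.4691 0.2579] grip from cup [0.4674 0.2558] width 0.014322209584298055
```

Scoop poses fit the given sizes: neck lengths agree, and grip position from the neck and from the cup agree within 3 mm. Next, jars, rail and bowl from the top view, checked against the side view.

```bash
python3 - <<'E'
from h import *
c=cam('top'); im=cv2.imread('pics/top0.png'); h=cv2.cvtColor(im,cv2.COLOR_BGR2HSV)
def blobs(m,amin=60):
    n,l,s,ce=cv2.connectedComponentsWithStats(m.astype(np.uint8)); return [(ce[i],s[i]) for i in range(1,n) if s[i,4]>amin]
H,S,V=cv2.split(h.astype(int))
win=np.zeros(H.shape,bool); win[130:175,200:335]=1
for nm,m in dict(yellow=(abs(H-26)<7)&(S>150)&(V>110),red=((H<5)|(H>174))&(S>180)&(V>110),green=(abs(H-65)<15)&(S>120),black=(V<28)).items():
    for ce,s in blobs(m&win): print(nm,ce.round(1),s,onz(c,ce,.105).round(4))
# side check of lids
cs=cam('side')
for P in [[.722,.233,.105],[.598,.288,.21],[.618,-.116,.21],[.552,-.228,.042],[.565,-.49,.058]]: print(P,proj(cs,P).round(1))
# bar: bright pixels between columns 205..330
pts=[]
for u in range(206,332,3):
    col=V[176:198,u]; w=np.clip(col-np.median(col)-15,0,None)
    if w.sum()>0: pts.append((u,176+(w*np.arange(22)).sum()/w.sum()))
P=onz(c,pts,.203); k=np.polyfit(P[:,1],P[:,0],1); r=P[:,0]-np.polyval(k,P[:,1]); k=np.polyfit(P[abs(r)<.004,1],P[abs(r)<.004,0],1)
print('bar x=',k, 'yaw',np.degrees(np.arctan(-k[0])), 'res',r.std())
# bowl, treat jar crop
a=cv2.resize(im[180:245,340:480],None,fx=3.5,fy=3.5,interpolation=cv2.INTER_CUBIC)
b=cv2.resize(im[165:205,180:350],None,fx=3.5*140/170,fy=3.5*140/170,interpolation=cv2.INTER_CUBIC)
w=max(a.shape[1],b.shape[1]); pad=lambda q:cv2.copyMakeBorder(q,0,0,0,w-q.shape[1],cv2.BORDER_CONSTANT)
cv2.imwrite('pics/bt.png',np.vstack([pad(a),pad(b)])); print(a.shape,b.shape)
E
```

```text
yellow [222.  154.1] [213 145  19  19 298] [[0.7275 0.2362 0.105 ]]
red [249.  153.2] [240 144  19  19 282] [[0.7292 0.1543 0.105 ]]
green [282.6 154.4] [273 145  20  20 301] [[0.724  0.0526 0.105 ]]
black [315.4 147.9] [307 139  18  19 266] [[ 0.743  -0.0474  0.105 ]]
[0.722, 0.233, 0.105] [[344.7 157.3]]
[0.598, 0.288, 0.21] [[306.8 125.2]]
[0.618, -0.116, 0.21] [[341.7 175.2]]
[0.552, -0.228, 0.042] [[324.6 257.6]]
[0.565, -0.49, 0.058] [[360.4 333.7]]
bar x= [-0.05396625  0.6141705 ] yaw 3.0890419437212953 res 0.0018180586145262294
(228, 490, 3) (115, 490, 3)
```

View pics/bt.png

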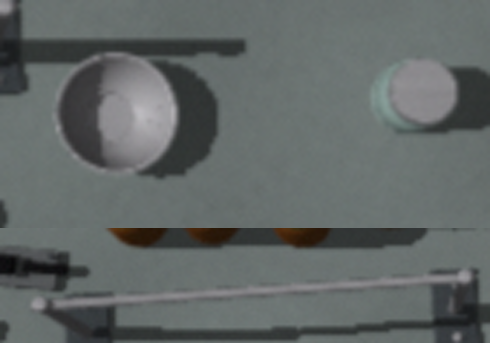

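```bash
cat > plan.py <<'E'
from h import *
c=cam('top')
L,Rr=onz(c,[(192.9,190.7),(340.8,181.3)],.21)[:,:2]
if __name__=='__main__': print('posts',L,Rr,np.linalg.norm(L-Rr))
bar=lambda y: np.interp(y,[Rr[1],L[1]],[Rr[0],L[0]])
psi=np.degrees(np.arctan2(-(L-Rr)[0],(L-Rr)[1])); yh=(L-Rr)/np.linalg.norm(L-Rr); xh=np.array([yh[1],-yh[0]]); O=(L+Rr)/2
bowl=onz(c,(373.2,212.0),.042)[0,:2]; tj=onz(c,(460.5,205.6),.058)[0,:2]
J=dict(yellow=(.7275,.2362),red=(.7292,.1543),green=(.724,.0526))
hook={k:O+((np.array(v)-O)@yh)*yh for k,v in J.items()}
hang={k:h-.0395*xh for k,h in hook.items()}
if __name__=='__main__':
    print('psi',psi,'O',O); print('bowl',bowl,'tj',tj,'rel in rail',(tj-bowl)@xh,(tj-bowl)@yh,'mid',(tj+bowl)/2,'comb target',bowl-.12*xh)
    for k in J: print(k,'hook',hook[k].round(4),'TCP hang',hang[k].round(4), 'bar fit x',.61417-.05397*hook[k][1])
    shift([.4685,.2572,.096],-16); shift([.4685,.2572,.16],-16)
E
python3 plan.py
```

```text
posts [0.59856042 0.2940519 ] [ 0.61951974 -0.11567067] 0.410258309944007
psi 2.9284081900991885 O [0.60904008 0.08919061]
bowl [ 0.55172979 -0.225412  ] tj [ 0.56611566 -0.49475349] rel in rail 0.0006069276814604675 -0.26972471099468825 mid [ 0.55892272 -0.36008275] comb target [ 0.4318865  -0.23154258]
yellow hook [0.6018 0.2298] TCP hang [0.5624 0.2278] bar fit x 0.601769188163085
red hook [0.606 0.148] TCP hang [0.5666 0.146 ] bar fit x 0.6061824757722261
green hook [0.6112 0.0468] TCP hang [0.5718 0.0448] bar fit x 0.6116425803115721
cm [ 5.97 11.67 21.32] ang [-0.    -0.002  0.281]
cm [ 5.98 11.67 14.92] ang [-0.    -0.002  0.281]
```

Call:
jog_arm([
  {"fingers":0.1,"xyz":[6.0,11.7,14.9],"angular":[0,0,0.281]},
  {"fingers":0.1,"xyz":[6.0,11.7,14.9],"angular":[0,0,0.281]},
  {"fingers":0.1,"xyz":[6.0,11.7,14.9],"angular":[0,0,0.281]},
  {"fingers":0.1,"xyz":[6.0,11.7,14.9],"angular":[0,0,0.281]},
  {"fingers":0.1,"xyz":[6.0,11.7,14.9],"angular":[0,0,0.281]},
  {"fingers":0.1,"xyz":[6.0,11.7,14.9],"angular":[0,0,0.281]},
])

```text
clock: 3.0
position: [0.4711, 0.2562, 0.1621]
ee_rot: [0.442, 3.108, 0.002]
force: [-0.1, 0.7, 0.5]
width: 0.449
```

```bash
python3 - <<'E'
from h import *
im,c,st=snap('wrist','w3'); print(st['position'],st['dq'].round(3))
shift([.4685,.2572,.096],-16)
E
```

```text
[0.47106206 0.25615427 0.16211522] [ 0.009 -0.003  0.002 -0.004 -0.001 -0.    -0.002]
cm [0.3  0.01 6.61] ang [ 0.002  0.002 -0.003]
```

View pics/w3.png

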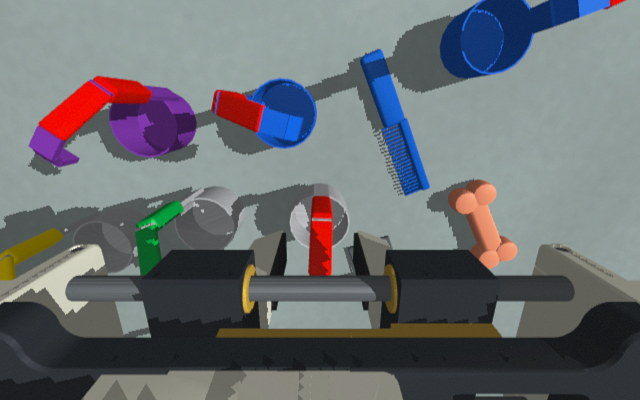

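The red grip sits centred between the pads (col 320). I'll descend and close.

Call:
jog_arm([
  {"fingers":0.1,"xyz":[0.2,0,3.3],"angular":[0,0,0]},
  {"fingers":0.1,"xyz":[0.2,0,6.5],"angular":[0,0,0]},
  {"fingers":0.1,"xyz":[0.2,0,6.5],"angular":[0,0,0]},
  {"fingers":0.1,"xyz":[0.2,0,6.5],"angular":[0,0,0]},
  {"fingers":0.9,"xyz":[0.2,0,6.5],"angular":[0,0,0]},
  {"fingers":0.9,"xyz":[0.2,0,6.5],"angular":[0,0,0]},
  {"fingers":0.9,"xyz":[0.2,0,6.5],"angular":[0,0,0]},
  {"fingers":0.9,"xyz":[0.2,0,6.5],"angular":[0,0,0]},
  {"fingers":0.9,"xyz":[0.2,0,6.5],"angular":[0,0,0]},
], grip_force=30)

```text
clock: 4.18
position: [0.4682, 0.2578, 0.0962]
ee_rot: [0.44, 3.11, 0.001]
force: [-0.9, -0.3, 5.4]
width: 0.173
```

```bash
python3 - <<'E'
from plan import *
st=arm.observe(); print(st['position'],st['width']*92,st['force'])
z=st['position'][2]
shift([.468,.257,z+.16],-16)
p=hang['red']-.075*xh; shift([*p,z+.16],psi); shift([*p,z+.116],psi)
E
```

```text
[0.46815209 0.25777079 0.09616143] 15.89699419818338 [-0.91333122 -0.29958735  5.37195325]
cm [-1.0e-02 -7.0e-02 -1.6e+01] ang [ 0.001  0.    -0.002]
cm [ -5.47 -10.45 -16.  ] ang [ 0.001  0.    -0.332]
cm [ -5.47 -10.45 -11.6 ] ang [ 0.001  0.    -0.332]
```

Call:
jog_arm([
  {"fingers":0.9,"xyz":[0,0,-2],"angular":[0,0,0]},
  {"fingers":0.9,"xyz":[0,0,-6],"angular":[0,0,0]},
  {"fingers":0.9,"xyz":[0,0,-10],"angular":[0,0,0]},
  {"fingers":0.9,"xyz":[0,0,-14],"angular":[0,0,0]},
  {"fingers":0.9,"xyz":[0,0,-16],"angular":[0,0,0]},
  {"fingers":0.9,"xyz":[-1.4,-2.6,-16],"angular":[0,0,-0.083]},
  {"fingers":0.9,"xyz":[-2.8,-5.2,-16],"angular":[0,0,-0.166]},
  {"fingers":0.9,"xyz":[-4.2,-7.9,-16],"angular":[0,0,-0.249]},
  {"fingers":0.9,"xyz":[-5.5,-10.4,-16],"angular":[0,0,-0.332]},
  {"fingers":0.9,"xyz":[-5.5,-10.4,-14],"angular":[0,0,-0.332]},
  {"fingers":0.9,"xyz":[-5.5,-10.4,-11.6],"angular":[0,0,-0.332]},
  {"fingers":0.9,"xyz":[-5.5,-10.4,-11.6],"angular":[0,0,-0.332]},
])

```text
clock: 5.68
position: [0.4906, 0.1419, 0.2102]
ee_rot: [0.08, -3.137, 0.002]
force: [-0.3, -0.8, -1.3]
width: 0.171
```

```bash
python3 - <<'E'
from plan import *
st=arm.observe(); print(st['position'],st['width']*92,st['force'],st['dq'].round(3))
a,ca,_=snap('side','s1'); b,cb,_=snap('wrist','w4')
x=cv2.resize(a[90:270,220:400],(400,400),interpolation=cv2.INTER_CUBIC); y=cv2.resize(b[80:300,210:430],(400,400),interpolation=cv2.INTER_CUBIC)
cv2.imwrite('pics/m1.png',np.hstack([x,y]))
shift([*hang['red'],.096+.116],psi); shift([*hang['red'],.096+.075],psi)
E
```

```text
[0.49061208 0.14186872 0.21023001] 15.7221040385118 [-0.32567822 -0.76717127 -1.34448829] [-0.007 -0.024  0.008 -0.044  0.007  0.029 -0.007]
cm [-7.46 -0.03  0.01] ang [-0. -0.  0.]
cm [-7.46 -0.03  4.11] ang [-0. -0.  0.]
```

View pics/m1.png

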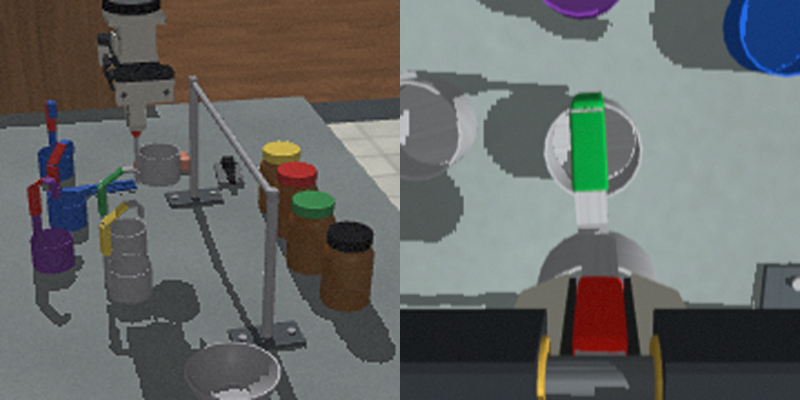

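The scoop is held level, cup down, just short of the bar. I'll go forward and then lower.

Call:
jog_arm([
  {"fingers":0.9,"xyz":[-2,0,0],"angular":[0,0,0]},
  {"fingers":0.9,"xyz":[-4,0,0],"angular":[0,0,0]},
  {"fingers":0.9,"xyz":[-6,0,0],"angular":[0,0,0]},
  {"fingers":0.9,"xyz":[-7.4,0,0],"angular":[0,0,0]},
  {"fingers":0.9,"xyz":[-7.4,0,0],"angular":[0,0,0]},
  {"fingers":0.9,"xyz":[-7.4,0,1],"angular":[0,0,0]},
  {"fingers":0.9,"xyz":[-7.4,0,2],"angular":[0,0,0]},
  {"fingers":0.9,"xyz":[-7.4,0,3],"angular":[0,0,0]},
  {"fingers":0.9,"xyz":[-7.4,0,3.5],"angular":[0,0,0]},
  {"fingers":0.9,"xyz":[-7.4,0,3.5],"angular":[0,0,0]},
])

```text
clock: 7.02
position: [0.5656, 0.1461, 0.1762]
ee_rot: [0.08, -3.14, 0.0]
force: [0.1, 0.1, -1.1]
width: 0.175
```

```bash
python3 - <<'E'
from plan import *
st=arm.observe(); print(st['position'],st['width']*92,st['force'],st['dq'].round(3))
shift([*hang['red'],.096+.074],psi)
E
```

```text
[0.56560362 0.14609995 0.17623931] 16.079334204400876 [ 0.05933711  0.08240746 -1.14764632] [-0.    -0.009  0.004 -0.015  0.003  0.007  0.001]
cm [-0.1  -0.02  0.62] ang [-0.    -0.001 -0.   ]
```

Lower in small steps until the bar takes the weight.

Call:
jog_arm([
  {"fingers":0.9,"xyz":[-0.1,0,0.3],"angular":[0,0,0]},
  {"fingers":0.9,"xyz":[-0.1,0,0.5],"angular":[0,0,0]},
  {"fingers":0.9,"xyz":[-0.1,0,0.6],"angular":[0,0,0]},
  {"fingers":0.9,"xyz":[-0.1,0,0.6],"angular":[0,0,0]},
])

```text
clock: 7.52
position: [0.5669, 0.1463, 0.1707]
ee_rot: [0.08, -3.141, -0.0]
force: [-0.2, -0.6, -1.8]
width: 0.174
```

Call:
jog_arm([
  {"fingers":0.9,"xyz":[0,0,0.1],"angular":[0,0,0]},
  {"fingers":0.9,"xyz":[0,0,0.2],"angular":[0,0,0]},
  {"fingers":0.9,"xyz":[0,0,0.2],"angular":[0,0,0]},
])

```text
clock: 7.9
position: [0.5674, 0.146, 0.1696]
ee_rot: [-0.08, 3.139, 0.001]
force: [-2.9, -0.5, 6.2]
width: 0.173
```

The bar now bears the weight. I'll tilt about the bar to the free lean and reduce the grip.

Call:
jog_arm([
  {"fingers":0.9,"xyz":[-0.13,0,0.1],"angular":[0,-0.04,0]},
  {"fingers":0.9,"xyz":[-0.25,0,0.25],"angular":[0,-0.079,0]},
  {"fingers":0.9,"xyz":[-0.38,0,0.4],"angular":[0,-0.118,0]},
  {"fingers":0.9,"xyz":[-0.52,0,0.55],"angular":[0,-0.157,0]},
  {"fingers":0.9,"xyz":[-0.52,0,0.55],"angular":[0,-0.157,0]},
  {"fingers":0.9,"xyz":[-0.52,0,0.55],"angular":[0,-0.157,0]},
], grip_force=15)

```text
clock: 8.65
position: [0.5728, 0.1466, 0.1639]
ee_rot: [-0.076, 2.983, 0.007]
force: [-1.3, -0.4, 6.1]
width: 0.177
```

Call:
jog_arm([
  {"fingers":0.9,"xyz":[0,0,0],"angular":[0,0,0]},
  {"fingers":0.9,"xyz":[0,0,0],"angular":[0,0,0]},
], grip_force=6)

```text
clock: 8.9
position: [0.5729, 0.1464, 0.1636]
ee_rot: [-0.076, 2.983, 0.006]
force: [2.3, -0.9, 5.6]
width: 0.174
```

Call:
jog_arm([
  {"fingers":0.9,"xyz":[0,0,0],"angular":[0,0,0]},
  {"fingers":0.9,"xyz":[0,0,0],"angular":[0,0,0]},
  {"fingers":0.9,"xyz":[0,0,0],"angular":[0,0,0]},
], grip_force=3)

```text
clock: 9.28
position: [0.572, 0.1465, 0.1631]
ee_rot: [-0.076, 2.984, 0.006]
force: [2.0, -0.5, 3.1]
width: 0.171
```

```bash
python3 - <<'E'
from h import *
st=arm.observe(); print(st['position'],st['width'],st['force'])
a,ca,_=snap('side','s2'); b,cb,_=snap('wrist','w5')
x=cv2.resize(a[90:240,230:380],(400,400),interpolation=cv2.INTER_CUBIC); y=cv2.resize(b[80:300,210:430],(400,400),interpolation=cv2.INTER_CUBIC)
cv2.imwrite('pics/m2.png',np.hstack([x,y]))
E
```

```text
[0.57202133 0.14648863 0.16310913] 0.17136633551026137 [ 1.97009074 -0.45011924  3.09032046]
```

View pics/m2.png

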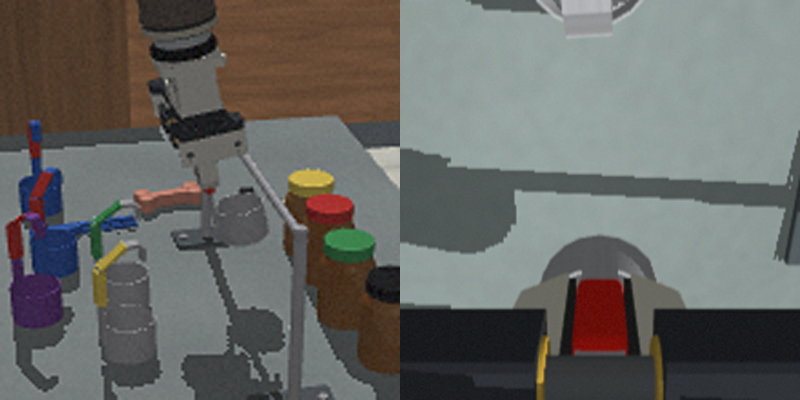

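The scoop hangs over the bar, leaning with the gripper. I'll open slowly and withdraw upward.

Call:
jog_arm([
  {"fingers":0.66,"xyz":[0,0,0],"angular":[0,0,0]},
  {"fingers":0.64,"xyz":[0,0,0],"angular":[0,0,0]},
  {"fingers":0.62,"xyz":[0,0,0],"angular":[0,0,0]},
  {"fingers":0.6,"xyz":[0,0,0],"angular":[0,0,0]},
  {"fingers":0.5,"xyz":[0,0,0],"angular":[0,0,0]},
  {"fingers":0.4,"xyz":[0,0,0],"angular":[0,0,0]},
  {"fingers":0.35,"xyz":[0,0,0],"angular":[0,0,0]},
  {"fingers":0.35,"xyz":[0,0,0],"angular":[0,0,0]},
  {"fingers":0.35,"xyz":[0,0,-2],"angular":[0,0,0]},
  {"fingers":0.35,"xyz":[0,0,-5],"angular":[0,0,0]},
  {"fingers":0.35,"xyz":[0,0,-9],"angular":[0,0,0]},
  {"fingers":0.35,"xyz":[0,0,-11],"angular":[0,0,0]},
])

```text
clock: 10.88
position: [0.5554, 0.1457, 0.2741]
ee_rot: [-0.076, 2.981, 0.008]
force: [-0.7, 0.4, -0.8]
width: 0.325
```

```bash
python3 - <<'E'
from plan import *
st=arm.observe(); print(st['position'],st['width'],st['force'])
import subprocess
p=[.4398,.1358,.165]; shift([.50,.14,.29],5); shift(p,5)
snap('side','s3')
E
```

```text
[0.55536346 0.14568541 0.27408569] 0.3248832774343613 [-0.71282002  0.35705047 -0.75084859]
cm [ 5.24 -0.28 -2.45] ang [-0.002  0.159 -0.036]
cm [13.18 -0.41  8.93] ang [-0.002  0.159 -0.036]
```

Call:
jog_arm([
  {"fingers":0.1,"xyz":[3,-0.2,-1],"angular":[0,0.08,-0.02]},
  {"fingers":0.1,"xyz":[6,-0.3,0],"angular":[0,0.159,-0.036]},
  {"fingers":0.1,"xyz":[11,-0.4,3],"angular":[0,0.159,-0.036]},
  {"fingers":0.1,"xyz":[13.2,-0.4,7],"angular":[0,0.159,-0.036]},
  {"fingers":0.1,"xyz":[13.2,-0.4,8.9],"angular":[0,0.159,-0.036]},
  {"fingers":0.1,"xyz":[13.2,-0.4,8.9],"angular":[0,0.159,-0.036]},
])

```text
clock: 11.68
position: [0.4379, 0.1352, 0.1621]
ee_rot: [0.136, -3.134, 0.007]
force: [0.2, -0.6, 0.3]
width: 0.453
```

```bash
python3 - <<'E'
from h import *
im,c,st=snap('wrist','w6'); print(st['position'],st['dq'].round(3))
shift([.4395,.136,.096],5)
a=cv2.imread('pics/s3.png')
x=cv2.resize(a[90:240,230:380],(400,400),interpolation=cv2.INTER_CUBIC); y=cv2.resize(im[80:300,210:430],(400,400),interpolation=cv2.INTER_CUBIC)
cv2.imwrite('pics/m3.png',np.hstack([x,y]))
E
```

```text
[0.43793178 0.1352475  0.16211296] [-0.002 -0.026  0.008 -0.042  0.011  0.031 -0.011]
cm [-0.1   0.07  6.71] ang [-0.003 -0.003 -0.001]
```

View pics/m3.png

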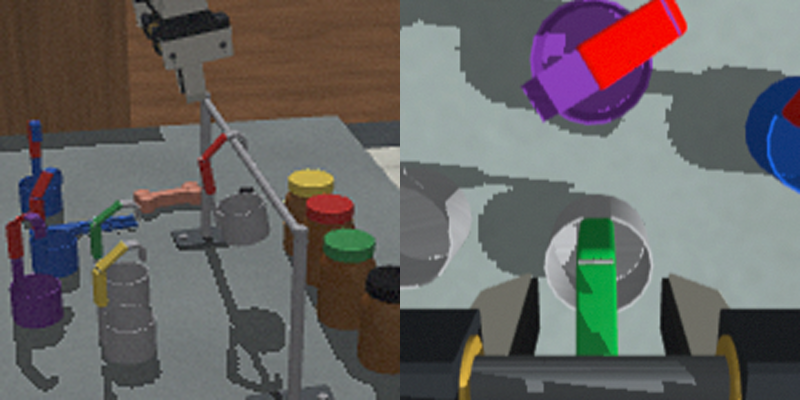

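Red hangs steadily. Green is centred between the fingers, so I'll grasp it.

Call:
jog_arm([
  {"fingers":0.1,"xyz":[-0.1,0.05,3.3],"angular":[0,0,0]},
  {"fingers":0.1,"xyz":[-0.1,0.05,6.6],"angular":[0,0,0]},
  {"fingers":0.1,"xyz":[-0.1,0.05,6.6],"angular":[0,0,0]},
  {"fingers":0.1,"xyz":[-0.1,0.05,6.6],"angular":[0,0,0]},
  {"fingers":0.9,"xyz":[-0.1,0.05,6.6],"angular":[0,0,0]},
  {"fingers":0.9,"xyz":[-0.1,0.05,6.6],"angular":[0,0,0]},
  {"fingers":0.9,"xyz":[-0.1,0.05,6.6],"angular":[0,0,0]},
  {"fingers":0.9,"xyz":[-0.1,0.05,6.6],"angular":[0,0,0]},
  {"fingers":0.9,"xyz":[-0.1,0.05,6.6],"angular":[0,0,0]},
], grip_force=30)

```text
clock: 12.85
position: [0.4398, 0.1361, 0.0977]
ee_rot: [0.136, -3.137, 0.004]
force: [-1.6, 0.2, 7.7]
width: 0.173
```

```bash
python3 - <<'E'
from plan import *
st=arm.observe(); print(st['position'],st['width']*92,st['force'])
z=st['position'][2]
p=hang['green']-.075*xh; shift([*p,z+.16],psi); shift([*p,z+.116],psi)
E
```

```text
[0.43976242 0.13614379 0.09769944] 15.914877935984292 [-1.62621602  0.15180839  7.72566158]
cm [ -4.83 -10.02 -15.98] ang [-0.002 -0.002  0.036]
cm [ -4.84 -10.   -11.58] ang [-0.002 -0.002  0.036]
```

Call:
jog_arm([
  {"fingers":0.9,"xyz":[0,0,-2],"angular":[0,0,0]},
  {"fingers":0.9,"xyz":[0,0,-6],"angular":[0,0,0]},
  {"fingers":0.9,"xyz":[0,0,-10],"angular":[0,0,0]},
  {"fingers":0.9,"xyz":[0,0,-14],"angular":[0,0,0]},
  {"fingers":0.9,"xyz":[0,0,-16],"angular":[0,0,0]},
  {"fingers":0.9,"xyz":[-1.2,-2.5,-16],"angular":[0,0,0.01]},
  {"fingers":0.9,"xyz":[-2.4,-5,-16],"angular":[0,0,0.02]},
  {"fingers":0.9,"xyz":[-3.6,-7.5,-16],"angular":[0,0,0.03]},
  {"fingers":0.9,"xyz":[-4.8,-10,-16],"angular":[0,0,0.036]},
  {"fingers":0.9,"xyz":[-4.8,-10,-14],"angular":[0,0,0.036]},
  {"fingers":0.9,"xyz":[-4.8,-10,-11.6],"angular":[0,0,0.036]},
  {"fingers":0.9,"xyz":[-4.8,-10,-11.6],"angular":[0,0,0.036]},
])

```text
clock: 14.35
position: [0.495, 0.0407, 0.2121]
ee_rot: [0.08, -3.135, 0.006]
force: [-0.3, 0.1, -0.0]
width: 0.171
```

```bash
python3 - <<'E'
from plan import *
st=arm.observe(); print(st['position'],st['width']*92,st['force'],st['dq'].round(3))
shift([*hang['green'],.0977+.116],psi); shift([*hang['green'],.0977+.08],psi)
E
```

```text
[0.4949629  0.04072095 0.21206033] 15.768704807604312 [-0.29906554  0.07839136 -0.0055622 ] [-0.007 -0.026  0.008 -0.043  0.009  0.028 -0.009]
cm [-7.69  0.02 -0.21] ang [-0.004 -0.006 -0.   ]
cm [-7.71  0.03  3.39] ang [-0.004 -0.006 -0.   ]
```

Call:
jog_arm([
  {"fingers":0.9,"xyz":[-2,0,0],"angular":[0,0,0]},
  {"fingers":0.9,"xyz":[-4,0,0],"angular":[0,0,0]},
  {"fingers":0.9,"xyz":[-6,0,0],"angular":[0,0,0]},
  {"fingers":0.9,"xyz":[-7.6,0,0],"angular":[0,0,0]},
  {"fingers":0.9,"xyz":[-7.6,0,0],"angular":[0,0,0]},
  {"fingers":0.9,"xyz":[-7.6,0,1],"angular":[0,0,0]},
  {"fingers":0.9,"xyz":[-7.6,0,2],"angular":[0,0,0]},
  {"fingers":0.9,"xyz":[-7.6,0,3],"angular":[0,0,0]},
  {"fingers":0.9,"xyz":[-7.6,0,3.4],"angular":[0,0,0]},
  {"fingers":0.9,"xyz":[-7.6,0,3.4],"angular":[0,0,0]},
])

```text
clock: 15.6
position: [0.572, 0.0447, 0.179]
ee_rot: [0.08, -3.138, 0.005]
force: [-0.9, -0.4, -1.5]
width: 0.169
```

```bash
python3 - <<'E'
from plan import *
st=arm.observe(); print(st['position'],st['width']*92,st['force'])
shift([*hang['green'],.0977+.074],psi)
E
```

```text
[0.5719788  0.04467586 0.17899429] 15.546088012203032 [-0.89413676 -0.43300939 -1.47402089]
cm [0.02 0.02 0.73] ang [-0.003 -0.003 -0.   ]
```

Call:
jog_arm([
  {"fingers":0.9,"xyz":[0,0,0.3],"angular":[0,0,0]},
  {"fingers":0.9,"xyz":[0,0,0.6],"angular":[0,0,0]},
  {"fingers":0.9,"xyz":[0,0,0.8],"angular":[0,0,0]},
  {"fingers":0.9,"xyz":[0,0,0.8],"angular":[0,0,0]},
])

```text
clock: 16.1
position: [0.5725, 0.0447, 0.1716]
ee_rot: [0.08, -3.139, 0.004]
force: [0.5, 1.0, 0.9]
width: 0.173
```

Call:
jog_arm([
  {"fingers":0.9,"xyz":[0,0,0.1],"angular":[0,0,0]},
  {"fingers":0.9,"xyz":[0,0,0.1],"angular":[0,0,0]},
  {"fingers":0.9,"xyz":[0,0,0.1],"angular":[0,0,0]},
])

```text
clock: 16.48
position: [0.5728, 0.0445, 0.1712]
ee_rot: [0.08, -3.14, 0.004]
force: [-1.7, 0.1, 5.9]
width: 0.17
```

Contact. Tilt about the bar, then ease off.

Call:
jog_arm([
  {"fingers":0.9,"xyz":[-0.13,0,0.1],"angular":[0,-0.04,0]},
  {"fingers":0.9,"xyz":[-0.25,0,0.25],"angular":[0,-0.079,0]},
  {"fingers":0.9,"xyz":[-0.38,0,0.4],"angular":[0,-0.118,0]},
  {"fingers":0.9,"xyz":[-0.52,0,0.55],"angular":[0,-0.157,0]},
  {"fingers":0.9,"xyz":[-0.52,0,0.55],"angular":[0,-0.157,0]},
  {"fingers":0.9,"xyz":[-0.52,0,0.55],"angular":[0,-0.157,0]},
], grip_force=15)

```text
clock: 17.23
position: [0.578, 0.045, 0.1655]
ee_rot: [-0.076, 2.985, 0.002]
force: [0.2, -0.5, 7.3]
width: 0.17
```

Call:
jog_arm([
  {"fingers":0.9,"xyz":[0,0,0],"angular":[0,0,0]},
  {"fingers":0.9,"xyz":[0,0,0],"angular":[0,0,0]},
], grip_force=6)

```text
clock: 17.48
position: [0.5781, 0.0448, 0.1652]
ee_rot: [-0.076, 2.985, 0.002]
force: [2.1, 0.1, 4.1]
width: 0.179
```

Call:
jog_arm([
  {"fingers":0.9,"xyz":[0,0,0],"angular":[0,0,0]},
  {"fingers":0.9,"xyz":[0,0,0],"angular":[0,0,0]},
  {"fingers":0.9,"xyz":[0,0,0],"angular":[0,0,0]},
], grip_force=3)

```text
clock: 17.85
position: [0.5775, 0.0449, 0.1648]
ee_rot: [-0.076, 2.985, 0.002]
force: [3.2, -0.4, 4.0]
width: 0.173
```

Call:
jog_arm([
  {"fingers":0.66,"xyz":[0,0,0],"angular":[0,0,0]},
  {"fingers":0.64,"xyz":[0,0,0],"angular":[0,0,0]},
  {"fingers":0.62,"xyz":[0,0,0],"angular":[0,0,0]},
  {"fingers":0.6,"xyz":[0,0,0],"angular":[0,0,0]},
  {"fingers":0.5,"xyz":[0,0,0],"angular":[0,0,0]},
  {"fingers":0.4,"xyz":[0,0,0],"angular":[0,0,0]},
  {"fingers":0.35,"xyz":[0,0,0],"angular":[0,0,0]},
  {"fingers":0.35,"xyz":[0,0,0],"angular":[0,0,0]},
  {"fingers":0.35,"xyz":[0,0,-2],"angular":[0,0,0]},
  {"fingers":0.35,"xyz":[0,0,-5],"angular":[0,0,0]},
  {"fingers":0.35,"xyz":[0,0,-9],"angular":[0,0,0]},
  {"fingers":0.35,"xyz":[0,0,-11],"angular":[0,0,0]},
])

```text
clock: 19.35
position: [0.5608, 0.0443, 0.2757]
ee_rot: [-0.076, 2.983, 0.003]
force: [-0.2, 0.7, -0.4]
width: 0.329
```

```bash
python3 - <<'E'
from plan import *
st=arm.observe(); print(st['position'],st['width'],st['force'])
shift([.434,.0228,.165],17.5)
snap('side','s4')
E
```

```text
[0.56081634 0.04432031 0.27569494] 0.32936468166417127 [-0.20807361  0.67827712 -0.37771058]
cm [14.35 -1.48  8.93] ang [-0.022  0.156 -0.254]
```

Call:
jog_arm([
  {"fingers":0.1,"xyz":[3,-0.3,-1],"angular":[-0.01,0.08,-0.06]},
  {"fingers":0.1,"xyz":[6,-0.6,0],"angular":[-0.022,0.156,-0.12]},
  {"fingers":0.1,"xyz":[11,-1.1,3],"angular":[-0.022,0.156,-0.254]},
  {"fingers":0.1,"xyz":[14.3,-1.5,7],"angular":[-0.022,0.156,-0.254]},
  {"fingers":0.1,"xyz":[14.3,-1.5,8.9],"angular":[-0.022,0.156,-0.254]},
  {"fingers":0.1,"xyz":[14.3,-1.5,8.9],"angular":[-0.022,0.156,-0.254]},
])

```text
clock: 20.15
position: [0.4329, 0.0224, 0.1624]
ee_rot: [0.477, -3.1, 0.002]
force: [0.4, -0.5, 0.4]
width: 0.454
```

```bash
python3 - <<'E'
from h import *
im,c,st=snap('wrist','w7'); print(st['position'])
shift([.434,.0228,.096],17.5)
a=cv2.imread('pics/s4.png')
x=cv2.resize(a[90:240,230:380],(400,400),interpolation=cv2.INTER_CUBIC); y=cv2.resize(im[80:300,210:430],(400,400),interpolation=cv2.INTER_CUBIC)
cv2.imwrite('pics/m4.png',np.hstack([x,y]))
E
```

```text
[0.43285603 0.02238498 0.16244111]
cm [-0.05  0.03  6.74] ang [-0.001 -0.003 -0.   ]
```

View pics/m4.png

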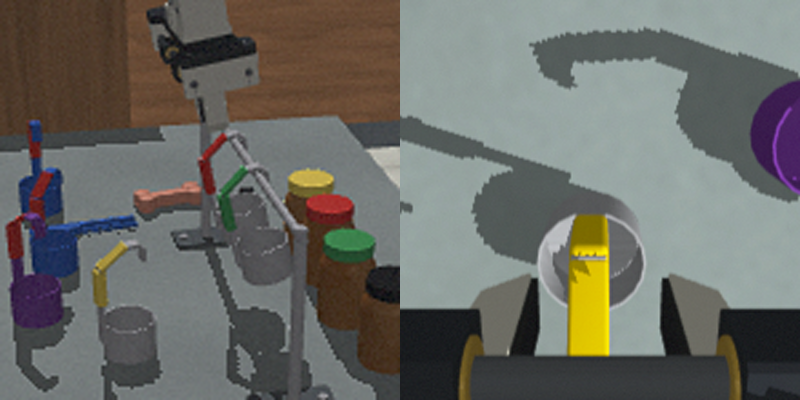

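Green hangs too. Yellow sits about 3 mm left of the jaw centre, so I'll correct that and grasp.

Call:
jog_arm([
  {"fingers":0.1,"xyz":[-0.1,-0.3,3.3],"angular":[0,0,0]},
  {"fingers":0.1,"xyz":[-0.1,-0.3,6.6],"angular":[0,0,0]},
  {"fingers":0.1,"xyz":[-0.1,-0.3,6.6],"angular":[0,0,0]},
  {"fingers":0.1,"xyz":[-0.1,-0.3,6.6],"angular":[0,0,0]},
  {"fingers":0.9,"xyz":[-0.1,-0.3,6.6],"angular":[0,0,0]},
  {"fingers":0.9,"xyz":[-0.1,-0.3,6.6],"angular":[0,0,0]},
  {"fingers":0.9,"xyz":[-0.1,-0.3,6.6],"angular":[0,0,0]},
  {"fingers":0.9,"xyz":[-0.1,-0.3,6.6],"angular":[0,0,0]},
  {"fingers":0.9,"xyz":[-0.1,-0.3,6.6],"angular":[0,0,0]},
], grip_force=30)

```text
clock: 21.32
position: [0.4356, 0.0199, 0.0978]
ee_rot: [0.478, -3.103, 0.001]
force: [-0.9, -0.7, 5.8]
width: 0.175
```

```bash
python3 - <<'E'
from plan import *
st=arm.observe(); print(st['position'],st['width']*92,st['force'])
z=st['position'][2]
shift([.434,.0228,z+.18],psi)
p=hang['yellow']-.1*xh; shift([*p,z+.18],psi); shift([*p,z+.116],psi)
E
```

```text
[0.43564753 0.01989159 0.09778647] 16.054756452279424 [-0.86435491 -0.67206995  5.82878907]
cm [  0.1    0.32 -18.  ] ang [-0.001 -0.002  0.254]
cm [ -8.63  18.52 -18.02] ang [-0.001 -0.002  0.254]
cm [ -8.64  18.53 -11.62] ang [-0.001 -0.002  0.254]
```

Call:
jog_arm([
  {"fingers":0.9,"xyz":[0,0,-3],"angular":[0,0,0]},
  {"fingers":0.9,"xyz":[0,0,-8],"angular":[0,0,0]},
  {"fingers":0.9,"xyz":[0,0,-13],"angular":[0,0,0.05]},
  {"fingers":0.9,"xyz":[0,0,-17],"angular":[0,0,0.1]},
  {"fingers":0.9,"xyz":[-0.5,2,-18],"angular":[0,0,0.15]},
  {"fingers":0.9,"xyz":[-2.3,5.5,-18],"angular":[0,0,0.2]},
  {"fingers":0.9,"xyz":[-4.2,9.5,-18],"angular":[0,0,0.254]},
  {"fingers":0.9,"xyz":[-6.3,14,-18],"angular":[0,0,0.254]},
  {"fingers":0.9,"xyz":[-8.6,18.5,-17.5],"angular":[0,0,0.254]},
  {"fingers":0.9,"xyz":[-8.6,18.5,-14.5],"angular":[0,0,0.254]},
  {"fingers":0.9,"xyz":[-8.6,18.5,-11.6],"angular":[0,0,0.254]},
  {"fingers":0.9,"xyz":[-8.6,18.5,-11.6],"angular":[0,0,0.254]},
])

```text
clock: 22.82
position: [0.4605, 0.2216, 0.2113]
ee_rot: [0.081, -3.134, 0.006]
force: [0.1, 0.1, -1.2]
width: 0.167
```

```bash
python3 - <<'E'
from plan import *
st=arm.observe(); print(st['position'],st['width']*92,st['force'])
shift([*hang['yellow'],.0978+.116],psi); shift([*hang['yellow'],.0978+.08],psi)
E
```

```text
[0.46046847 0.22162479 0.21129392] 15.347346565579905 [ 0.07580892  0.11030049 -1.24584165]
cm [-10.21   0.08  -0.32] ang [-0.004 -0.006  0.001]
cm [-10.23   0.1    3.28] ang [-0.004 -0.006  0.001]
```

Call:
jog_arm([
  {"fingers":0.9,"xyz":[-3,0.1,0],"angular":[0,0,0]},
  {"fingers":0.9,"xyz":[-5,0.1,0],"angular":[0,0,0]},
  {"fingers":0.9,"xyz":[-7,0.1,0],"angular":[0,0,0]},
  {"fingers":0.9,"xyz":[-9,0.1,0],"angular":[0,0,0]},
  {"fingers":0.9,"xyz":[-10.2,0.1,0],"angular":[0,0,0]},
  {"fingers":0.9,"xyz":[-10.2,0.1,0],"angular":[0,0,0]},
  {"fingers":0.9,"xyz":[-10.2,0.1,1],"angular":[0,0,0]},
  {"fingers":0.9,"xyz":[-10.2,0.1,2],"angular":[0,0,0]},
  {"fingers":0.9,"xyz":[-10.2,0.1,3],"angular":[0,0,0]},
  {"fingers":0.9,"xyz":[-10.2,0.1,3.3],"angular":[0,0,0]},
  {"fingers":0.9,"xyz":[-10.2,0.1,3.3],"angular":[0,0,0]},
])

```text
clock: 24.2
position: [0.5637, 0.2286, 0.1798]
ee_rot: [0.081, -3.138, 0.002]
force: [0.6, 0.1, -1.8]
width: 0.175
```

```bash
python3 - <<'E'
from plan import *
st=arm.observe(); print(st['position'],st['width']*92,st['force'])
shift([*hang['yellow'],.0978+.074],psi)
E
```

```text
[0.5636766  0.22859054 0.17982683] 16.068452222103748 [ 0.63239037  0.12549216 -1.75446922]
cm [ 0.13 -0.08  0.8 ] ang [-0.001 -0.003  0.001]
```

Call:
jog_arm([
  {"fingers":0.9,"xyz":[0.1,-0.1,0.3],"angular":[0,0,0]},
  {"fingers":0.9,"xyz":[0.1,-0.1,0.6],"angular":[0,0,0]},
  {"fingers":0.9,"xyz":[0.1,-0.1,0.8],"angular":[0,0,0]},
  {"fingers":0.9,"xyz":[0.1,-0.1,0.9],"angular":[0,0,0]},
  {"fingers":0.9,"xyz":[0.1,-0.1,0.9],"angular":[0,0,0]},
])

```text
clock: 24.82
position: [0.5638, 0.2277, 0.1718]
ee_rot: [0.081, -3.14, 0.0]
force: [3.2, 0.4, 3.2]
width: 0.174
```

Call:
jog_arm([
  {"fingers":0.9,"xyz":[-0.13,0,0.15],"angular":[0,-0.04,0]},
  {"fingers":0.9,"xyz":[-0.25,0,0.3],"angular":[0,-0.079,0]},
  {"fingers":0.9,"xyz":[-0.38,0,0.45],"angular":[0,-0.118,0]},
  {"fingers":0.9,"xyz":[-0.52,0,0.6],"angular":[0,-0.157,0]},
  {"fingers":0.9,"xyz":[-0.52,0,0.6],"angular":[0,-0.157,0]},
  {"fingers":0.9,"xyz":[-0.52,0,0.6],"angular":[0,-0.157,0]},
], grip_force=15)

```text
clock: 25.58
position: [0.5689, 0.2281, 0.1659]
ee_rot: [-0.077, 2.984, 0.006]
force: [1.6, -0.5, 7.7]
width: 0.176
```

Call:
jog_arm([
  {"fingers":0.9,"xyz":[0,0,0],"angular":[0,0,0]},
  {"fingers":0.9,"xyz":[0,0,0],"angular":[0,0,0]},
], grip_force=6)

```text
clock: 25.82
position: [0.569, 0.2279, 0.1657]
ee_rot: [-0.077, 2.984, 0.006]
force: [3.6, -0.4, 4.8]
width: 0.17
```

Call:
jog_arm([
  {"fingers":0.9,"xyz":[0,0,0],"angular":[0,0,0]},
  {"fingers":0.9,"xyz":[0,0,0],"angular":[0,0,0]},
  {"fingers":0.9,"xyz":[0,0,0],"angular":[0,0,0]},
], grip_force=3)

```text
clock: 26.2
position: [0.5681, 0.2278, 0.165]
ee_rot: [-0.077, 2.986, 0.005]
force: [3.0, -0.2, 3.4]
width: 0.176
```

Call:
jog_arm([
  {"fingers":0.66,"xyz":[0,0,0],"angular":[0,0,0]},
  {"fingers":0.64,"xyz":[0,0,0],"angular":[0,0,0]},
  {"fingers":0.62,"xyz":[0,0,0],"angular":[0,0,0]},
  {"fingers":0.6,"xyz":[0,0,0],"angular":[0,0,0]},
  {"fingers":0.5,"xyz":[0,0,0],"angular":[0,0,0]},
  {"fingers":0.4,"xyz":[0,0,0],"angular":[0,0,0]},
  {"fingers":0.35,"xyz":[0,0,0],"angular":[0,0,0]},
  {"fingers":0.35,"xyz":[0,0,0],"angular":[0,0,0]},
  {"fingers":0.35,"xyz":[0,0,-2],"angular":[0,0,0]},
  {"fingers":0.35,"xyz":[0,0,-5],"angular":[0,0,0]},
  {"fingers":0.35,"xyz":[0,0,-9],"angular":[0,0,0]},
  {"fingers":0.35,"xyz":[0,0,-11],"angular":[0,0,0]},
])

```text
clock: 27.7
position: [0.5516, 0.2272, 0.2761]
ee_rot: [-0.077, 2.983, 0.007]
force: [0.8, 0.9, -0.6]
width: 0.323
```

```bash
python3 - <<'E'
from plan import *
st=arm.observe(); print(st['position'],st['width'],st['force'])
# move so wrist camera sees bone + comb: aim (0.48,.40)
shift([.47,.37,.31],0)
E
```

```text
[0.55155049 0.22723171 0.27606522] 0.32305188539591945 [ 0.82362076  0.90612553 -0.63558027]
cm [ 6.79 14.68 -4.5 ] ang [0.005 0.157 0.051]
```

Call:
jog_arm([
  {"fingers":0.1,"xyz":[0.8,3,-3],"angular":[0,0.08,0.02]},
  {"fingers":0.1,"xyz":[1.8,8,-4],"angular":[0,0.157,0.051]},
  {"fingers":0.1,"xyz":[1.8,14.7,-4],"angular":[0,0.157,0.051]},
  {"fingers":0.1,"xyz":[1.8,14.7,-4],"angular":[0,0.157,0.051]},
  {"fingers":0.1,"xyz":[1.8,14.7,-4],"angular":[0,0.157,0.051]},
  {"fingers":0.1,"xyz":[1.8,14.7,-4],"angular":[0,0.157,0.051]},
])

```text
clock: 28.45
position: [0.5202, 0.3708, 0.3106]
ee_rot: [-0.002, -3.14, -0.004]
force: [0.4, -0.3, -0.9]
width: 0.448
```

```bash
cat > bc.py <<'E'
from h import *
def find(n,name):
    im,c,st=snap(n,name); h=cv2.cvtColor(im,cv2.COLOR_BGR2HSV); H,S,V=cv2.split(h.astype(int)); out={}
    masks=dict(bone=(H<14)&(S>60)&(S<170)&(V>120), comb=(abs(H-108)<12)&(S>130))
    for k,m in masks.items():
        m=cv2.morphologyEx(m.astype(np.uint8),cv2.MORPH_OPEN,np.ones((2,2)))
        for ct in cv2.findContours(m,cv2.RETR_EXTERNAL,cv2.CHAIN_APPROX_NONE)[0]:
            if cv2.contourArea(ct)<(300 if n=='wrist' else 60): continue
            P=onz(c,ct[:,0,:],.012)[:,:2]; r=cv2.minAreaRect((P*1e3).astype(np.float32)); b=cv2.boxPoints(r)
            e=[b[1]-b[0],b[2]-b[1]]; d=max(e,key=np.linalg.norm)
            print(n,k,'px',ct[:,0].mean(0).round(),'ctr mm',np.round(r[0],1),'size',np.round(sorted(r[1]),1),'long axis deg',round(np.degrees(np.arctan2(d[1],d[0]))%180,1))
    return im,c,st
E
python3 - <<'E'
from bc import *
find('top','t2'); im,c,st=find('wrist','w8'); print(st['position'])
t=cv2.imread('pics/t2.png')
cv2.imwrite('pics/m5.png',np.hstack([cv2.resize(im[:260],None,fx=.75*1.0,fy=.75),cv2.resize(t[130:290,140:340],(244,195))]))
cv2.imwrite('pics/m5.png',im[40:260,240:640])
E
```

```text
top comb px [163. 272.] ctr mm [375.7 433.9] size [55.6 69.3] long axis deg 89.2
top comb px [222. 265.] ctr mm [397.2 249.4] size [39.1 75.9] long axis deg 86.2
top comb px [193. 254.] ctr mm [429.4 342.8] size [ 25.6 144.4] long axis deg 7.5
top comb px [330.  92.] ctr mm [960.1 -98.8] size [ 89.8 112.2] long axis deg 89.3
wrist bone px [350. 189.] ctr mm [567.6 421.9] size [ 44.5 103.4] long axis deg 12.1
wrist comb px [305. 107.] ctr mm [435.2 350.5] size [ 25.6 147.2] long axis deg 7.7
wrist comb px [225.  68.] ctr mm [387.8 239.7] size [65.6 81.2] long axis deg 45.6
wrist comb px [368.  60.] ctr mm [378.1 438.5] size [63.1 68. ] long axis deg 122.1
[0.52020746 0.37086789 0.31071582]
```

View pics/m5.png

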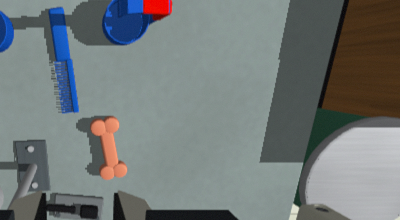

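The bone at px (350,189) measures 103×44 mm and lies at (0.568,0.422) with its axis at 12°. The comb is at px (305,107). I'll approach the bone and re-measure.

```bash
python3 - <<'E'
from h import *
shift([.567,.421,.14],12)
E
```

```text
cm [-4.71  4.95 17.08] ang [ 0.003 -0.001 -0.211]
```

Call:
jog_arm([
  {"fingers":-0.1,"xyz":[-2,5,5],"angular":[0,0,-0.1]},
  {"fingers":-0.1,"xyz":[-2,5,10],"angular":[0,0,-0.211]},
  {"fingers":-0.1,"xyz":[-2,5,15],"angular":[0,0,-0.211]},
  {"fingers":-0.1,"xyz":[-2,5,15],"angular":[0,0,-0.211]},
  {"fingers":-0.1,"xyz":[-2,5,15],"angular":[0,0,-0.211]},
])

```text
clock: 29.18
position: [0.5405, 0.4231, 0.1629]
ee_rot: [-0.33, 3.124, 0.007]
force: [0.6, -0.4, 0.1]
width: 0.55
```

```bash
python3 - <<'E'
from bc import *
im,c,st=find('wrist','w9'); print(st['position'],st['dq'].round(3))
shift([.567,.421,.1],12)
E
```

```text
wrist bone px [312. 207.] ctr mm [567.3 420.9] size [ 45.3 103.5] long axis deg 12.0
wrist comb px [376.  22.] ctr mm [385.  446.2] size [46.4 77.3] long axis deg 102.2
wrist comb px [265.  81.] ctr mm [445.2 352.5] size [ 26.2 126.5] long axis deg 7.9
wrist comb px [157.   8.] ctr mm [413.  250.1] size [18.5 69.4] long axis deg 102.2
[0.54048507 0.423096   0.1629274 ] [-0.003 -0.021  0.002 -0.02   0.001 -0.005  0.001]
cm [-2.49 -0.82  6.36] ang [0.005 0.002 0.001]
```

Two wrist views agree on the bone: (0.567,0.421) at 12°. Grasp.

Call:
jog_arm([
  {"fingers":-0.1,"xyz":[-2.5,-0.8,4],"angular":[0,0,0]},
  {"fingers":-0.1,"xyz":[-2.5,-0.8,8],"angular":[0,0,0]},
  {"fingers":-0.1,"xyz":[-2.5,-0.8,12],"angular":[0,0,0]},
  {"fingers":-0.1,"xyz":[-2.5,-0.8,14.1],"angular":[0,0,0]},
  {"fingers":-0.1,"xyz":[-2.5,-0.8,14.1],"angular":[0,0,0]},
  {"fingers":0.9,"xyz":[-2.5,-0.8,14.1],"angular":[0,0,0]},
  {"fingers":0.9,"xyz":[-2.5,-0.8,14.1],"angular":[0,0,0]},
  {"fingers":0.9,"xyz":[-2.5,-0.8,14.1],"angular":[0,0,0]},
  {"fingers":0.9,"xyz":[-2.5,-0.8,14.1],"angular":[0,0,0]},
  {"fingers":0.9,"xyz":[-2.5,-0.8,14.1],"angular":[0,0,0]},
], grip_force=20)

```text
clock: 30.48
position: [0.5654, 0.421, 0.0203]
ee_rot: [0.332, -3.123, -0.006]
force: [-2.4, -1.5, 5.8]
width: 0.237
```

```bash
python3 - <<'E'
from plan import *
st=arm.observe(); print(st['position'],st['width']*92,st['force'])
z=st['position'][2]
m=(bowl+tj)/2; print(m,psi)
shift([.45,.40,z+.3],psi)
R0=Rtool(psi)
print('from there, in tool axes at psi (cm):',(R0.T@(np.array([*m,z+.3])-np.array([.45,.40,z+.3]))*100).round(2))
E
```

```text
[0.56544763 0.42101286 0.02028965] 21.83336029944442 [-2.3742087  -1.4542548   5.77055527]
[ 0.55892272 -0.36008275] 2.9284081900991885
cm [ 11.75   0.48 -29.99] ang [ 0.004 -0.001  0.161]
from there, in tool axes at psi (cm): [ -6.99 -76.47   0.  ]
```

Call:
jog_arm([
  {"fingers":0.9,"xyz":[0,0,-3],"angular":[0,0,0]},
  {"fingers":0.9,"xyz":[0,0,-8],"angular":[0,0,0]},
  {"fingers":0.9,"xyz":[0,0,-13],"angular":[0,0,0]},
  {"fingers":0.9,"xyz":[2,0,-18],"angular":[0,0,0.04]},
  {"fingers":0.9,"xyz":[4,0,-23],"angular":[0,0,0.08]},
  {"fingers":0.9,"xyz":[7,0,-27],"angular":[0,0,0.12]},
  {"fingers":0.9,"xyz":[10,0.5,-30],"angular":[0,0,0.16]},
  {"fingers":0.9,"xyz":[11.7,0.5,-30],"angular":[0,0,0.161]},
  {"fingers":0.9,"xyz":[11.7,0.5,-30],"angular":[0,0,0.161]},
])

```text
clock: 31.6
position: [0.449, 0.4006, 0.3201]
ee_rot: [0.082, -3.138, -0.006]
force: [0.4, 1.0, -0.8]
width: 0.241
```

Call:
jog_arm([
  {"fingers":0.9,"xyz":[0,-4,0],"angular":[0,0,0]},
  {"fingers":0.9,"xyz":[0,-10,0],"angular":[0,0,0]},
  {"fingers":0.9,"xyz":[0,-16,0],"angular":[0,0,0]},
  {"fingers":0.9,"xyz":[0,-22,0],"angular":[0,0,0]},
  {"fingers":0.9,"xyz":[0,-28,0],"angular":[0,0,0]},
  {"fingers":0.9,"xyz":[0,-34,0],"angular":[0,0,0]},
  {"fingers":0.9,"xyz":[0,-40,0],"angular":[0,0,0]},
  {"fingers":0.9,"xyz":[0,-46,0],"angular":[0,0,0]},
  {"fingers":0.9,"xyz":[0,-51,0],"angular":[0,0,0]},
  {"fingers":0.9,"xyz":[0,-55,0],"angular":[0,0,0]},
  {"fingers":0.9,"xyz":[0,-55,0],"angular":[0,0,0]},
])

```text
clock: 32.98
position: [0.4778, -0.1532, 0.3177]
ee_rot: [0.069, -3.138, -0.001]
force: [0.1, -0.0, -1.6]
width: 0.233
```

```bash
python3 - <<'E'
from plan import *
st=arm.observe(); print(st['position'],st['width']*92,st['force'],st['joints'].round(2))
m=(bowl+tj)/2-.0017*xh
shift([*m,.15],psi);shift([*m,.0213],psi)
E
```

```text
[ 0.47779269 -0.15318057  0.31769206] 21.411082929340036 [ 0.06244939 -0.04887592 -1.55411789] [-0.35  0.18  0.66  1.79 -0.12  1.21  1.97]
cm [ -7.07 -21.05  16.73] ang [ 0.001 -0.003 -0.007]
cm [ -7.1  -21.06  29.6 ] ang [ 0.001 -0.003 -0.007]
```

Call:
jog_arm([
  {"fingers":0.9,"xyz":[-2,-6,0],"angular":[0,0,0]},
  {"fingers":0.9,"xyz":[-4,-12,0],"angular":[0,0,0]},
  {"fingers":0.9,"xyz":[-6,-17,3],"angular":[0,0,0]},
  {"fingers":0.9,"xyz":[-7.1,-21.1,8],"angular":[0,0,-0.007]},
  {"fingers":0.9,"xyz":[-7.1,-21.1,13],"angular":[0,0,-0.007]},
  {"fingers":0.9,"xyz":[-7.1,-21.1,18],"angular":[0,0,-0.007]},
  {"fingers":0.9,"xyz":[-7.1,-21.1,22],"angular":[0,0,-0.007]},
  {"fingers":0.9,"xyz":[-7.1,-21.1,25],"angular":[0,0,-0.007]},
  {"fingers":0.9,"xyz":[-7.1,-21.1,27],"angular":[0,0,-0.007]},
  {"fingers":0.9,"xyz":[-7.1,-21.1,27.5],"angular":[0,0,-0.007]},
  {"fingers":0.9,"xyz":[-7.1,-21.1,27.5],"angular":[0,0,-0.007]},
])

```text
clock: 34.35
position: [0.5597, -0.3553, 0.0426]
ee_rot: [0.091, -3.139, -0.004]
force: [0.1, -1.0, -1.9]
width: 0.237
```

```bash
python3 - <<'E'
from plan import *
st=arm.observe(); print(st['position'],st['width']*92,st['force'],st['joints'].round(2))
m=(bowl+tj)/2-.0017*xh
shift([*m,.0213],psi)
E
```

```text
[ 0.55969747 -0.35534886  0.04255734] 21.768754850843933 [ 0.08791983 -0.96187596 -1.88547747] [ 0.14  0.76  0.55  1.69 -0.5   0.84  2.54]
cm [ 0.27 -0.47  2.12] ang [ 0.003 -0.001  0.007]
```

Call:
jog_arm([
  {"fingers":0.9,"xyz":[0.25,-0.5,0.8],"angular":[0,0,0]},
  {"fingers":0.9,"xyz":[0.25,-0.5,1.6],"angular":[0,0,0]},
  {"fingers":0.9,"xyz":[0.25,-0.5,2.1],"angular":[0,0,0]},
  {"fingers":0.9,"xyz":[0.25,-0.5,2.1],"angular":[0,0,0]},
  {"fingers":0.9,"xyz":[0.25,-0.5,2.1],"angular":[0,0,0]},
])

```text
clock: 34.98
position: [0.5571, -0.3602, 0.0211]
ee_rot: [0.091, -3.138, -0.005]
force: [-0.6, 1.0, -0.9]
width: 0.242
```

Call:
jog_arm([
  {"fingers":0.9,"xyz":[0,0,0.07],"angular":[0,0,0]},
  {"fingers":0.5,"xyz":[0,0,0.07],"angular":[0,0,0]},
  {"fingers":0.4,"xyz":[0,0,0.07],"angular":[0,0,0]},
  {"fingers":0.2,"xyz":[0,0,0.07],"angular":[0,0,0]},
  {"fingers":0.1,"xyz":[0,0,0.07],"angular":[0,0,0]},
  {"fingers":0.1,"xyz":[0,0,-2],"angular":[0,0,0]},
  {"fingers":0.1,"xyz":[0,0,-6],"angular":[0,0,0]},
  {"fingers":0.1,"xyz":[0,0,-12],"angular":[0,0,0]},
  {"fingers":0.1,"xyz":[0,0,-18],"angular":[0,0,0]},
  {"fingers":0.1,"xyz":[2,0,-24],"angular":[0,0,0]},
  {"fingers":0.1,"xyz":[6,0,-28],"angular":[0,0,0]},
  {"fingers":0.1,"xyz":[8,0,-29],"angular":[0,0,0]},
])

```text
clock: 36.48
position: [0.4759, -0.3678, 0.3157]
ee_rot: [-0.086, 3.138, 0.0]
force: [0.3, -0.3, -0.6]
width: 0.452
```

```bash
python3 - <<'E'
from plan import *
from bc import find
st=arm.observe(); print(st['position'],st['width'],st['force'])
im,c,st=find('wrist','w10'); find('top','t3')
print('targets',(bowl+tj)/2,bowl-.12*xh)
print(proj(c,[[*bowl,.042],[*tj,.058]]).round(0))
shift([.45,.10,.34],0)
E
```

```text
[ 0.47585929 -0.36782255  0.31572375] 0.4523108281778161 [ 0.25600608 -0.25977074 -0.64907235]
wrist bone px [323. 208.] ctr mm [ 558.3 -356.6] size [ 44.6 104.8] long axis deg 3.7
top bone px [414. 211.] ctr mm [ 553.7 -359.9] size [ 44.9 103.4] long axis deg 177.6
top comb px [163. 272.] ctr mm [375.7 435.4] size [55.6 72.3] long axis deg 89.2
top comb px [221. 267.] ctr mm [389.9 248.6] size [53.  69.5] long axis deg 113.6
top comb px [193. 254.] ctr mm [429.4 343. ] size [ 26.  144.4] long axis deg 7.5
top comb px [330.  92.] ctr mm [960.1 -98.8] size [ 89.8 112.2] long axis deg 89.3
targets [ 0.55892272 -0.36008275] [ 0.4318865  -0.23154258]
[[407. 216.]
 [232. 219.]]
cm [ 0.   46.78 -2.54] ang [0.002 0.001 0.055]
```

View pics/w10.png

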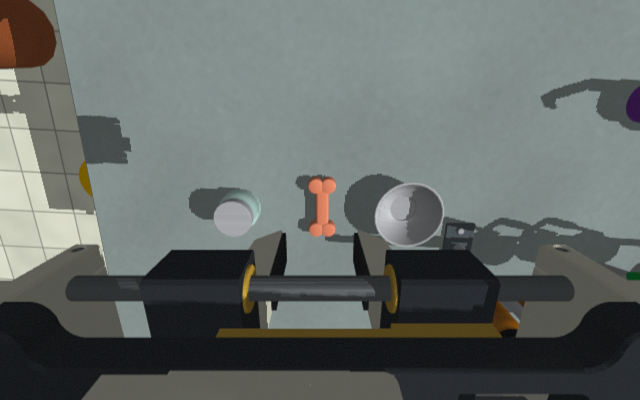

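The bone lies midway, with about 2 mm disagreement between views. Next I'll check clearance at the comb: the decoy scoops beside it stand taller than the palm would be.

```bash
python3 - <<'E'
from h import *
c=cam('wrist',dict(position=np.array([.47106,.25615,.16212]),ee_rot=np.array([.442,3.108,.002])))
for n,uv,z in [('B cup',(283,113),.042),('B hook end',(302,135),.125),('B hook top',(300,118),.135),('B hook edge2',(268,140),.125),('B grip',(215,97),.112),('C cup',(487,38),.042),('C strap',(540,22),.05),('C blue/red',(553,18),.07),('comb tip',(410,190),.01),('comb handle end',(370,55),.012)]:
    print(n,onz(c,uv,z).round(3))
E
```

```text
B cup [[0.39  0.248 0.042]]
B hook end [[0.406 0.265 0.125]]
B hook top [[0.396 0.268 0.135]]
B hook edge2 [[0.403 0.244 0.125]]
B grip [[0.369 0.218 0.112]]
C cup [[0.38  0.426 0.042]]
C strap [[0.381 0.463 0.05 ]]
C blue/red [[0.382 0.457 0.07 ]]
comb tip [[0.503 0.35  0.01 ]]
comb handle end [[0.363 0.338 0.012]]
```

```bash
python3 - <<'E'
from h import *
shift([.43,.30,.34],8,-30); shift([.43,-.10,.34],8,-10)
E
```

```text
cm [ 0.91 66.86 -2.5 ] ang [ 0.024  0.524 -0.083]
cm [ 3.09 26.92 -2.59] ang [ 0.01   0.175 -0.085]
```

Call:
jog_arm([
  {"fingers":-0.1,"xyz":[1,5,-2.5],"angular":[0,0.05,-0.03]},
  {"fingers":-0.1,"xyz":[2,11,-2.5],"angular":[0,0.1,-0.06]},
  {"fingers":-0.1,"xyz":[3,17,-2.5],"angular":[0,0.15,-0.083]},
  {"fingers":-0.1,"xyz":[3,23,-2.5],"angular":[0,0.2,-0.083]},
  {"fingers":-0.1,"xyz":[3,29,-2.5],"angular":[0,0.25,-0.083]},
  {"fingers":-0.1,"xyz":[3,35,-2.5],"angular":[0,0.3,-0.083]},
  {"fingers":-0.1,"xyz":[2.5,41,-2.5],"angular":[0,0.36,-0.083]},
  {"fingers":-0.1,"xyz":[2,47,-2.5],"angular":[0,0.42,-0.083]},
  {"fingers":-0.1,"xyz":[1.5,53,-2.5],"angular":[0,0.48,-0.083]},
  {"fingers":-0.1,"xyz":[1,59,-2.5],"angular":[0.02,0.524,-0.083]},
  {"fingers":-0.1,"xyz":[1,66.9,-2.5],"angular":[0.024,0.524,-0.083]},
  {"fingers":-0.1,"xyz":[1,66.9,-2.5],"angular":[0.024,0.524,-0.083]},
])

```text
clock: 38.08
position: [0.4272, 0.3069, 0.336]
ee_rot: [0.198, -2.605, 0.05]
force: [0.6, -1.0, 0.0]
width: 0.548
```

```bash
python3 - <<'E'
from bc import *
im,c,st=find('wrist','w11'); print(st['position'],st['joints'].round(2), R.from_rotvec(st['ee_rot']).as_matrix()[:,2])
shift([.42,.345,.14],8,-30)
E
```

```text
wrist comb px [406. 238.] ctr mm [369.3 445.2] size [42.2 70.3] long axis deg 98.6
wrist comb px [344. 251.] ctr mm [405.8 346. ] size [25.  84.5] long axis deg 8.6
wrist comb px [287. 232.] ctr mm [388.7 248.8] size [56.6 64.6] long axis deg 45.4
wrist comb px [620.  12.] ctr mm [-153.7  846. ] size [77.6 85.5] long axis deg 176.5
[0.42715333 0.30690203 0.33595805] [-0.86  0.54  0.47  1.36 -0.37  1.82  1.34] [-0.5002087  -0.07391228 -0.86274459]
cm [-9.79  3.84 17.01] ang [-0.003 -0.006  0.011]
```

```bash
python3 - <<'E'
from h import *
shift([.4215,.348,.14],8,-30); shift([.4215,.348,.1],8,-30)
E
```

```text
cm [-9.96  4.11 16.92] ang [-0.003 -0.006  0.011]
cm [-11.98   4.1   20.37] ang [-0.003 -0.006  0.011]
```

Call:
jog_arm([
  {"fingers":-0.1,"xyz":[-3,4.1,4],"angular":[0,0,0.01]},
  {"fingers":-0.1,"xyz":[-5,4.1,8.5],"angular":[0,0,0.01]},
  {"fingers":-0.1,"xyz":[-7.6,4.1,13],"angular":[0,0,0.01]},
  {"fingers":-0.1,"xyz":[-10,4.1,16.9],"angular":[0,0,0.01]},
  {"fingers":-0.1,"xyz":[-12,4.1,20.4],"angular":[0,0,0.01]},
  {"fingers":-0.1,"xyz":[-12,4.1,20.4],"angular":[0,0,0.01]},
  {"fingers":-0.1,"xyz":[-12,4.1,20.4],"angular":[0,0,0.01]},
])

```text
clock: 39.0
position: [0.4253, 0.3422, 0.103]
ee_rot: [0.174, -2.612, 0.051]
force: [0.2, -0.5, 0.9]
width: 0.551
```

```bash
python3 - <<'E'
from h import *
im,c,st=snap('wrist','w12'); s,_,_=snap('side','s12'); print(st['position'],st['joints'].round(2),st['force'])
shift([.4215,.348,.022],8,-30)
cv2.imwrite('pics/m6.png',np.hstack([cv2.resize(s[90:240,180:330],(400,400)),cv2.resize(im[60:310,195:445],(400,400))]))
E
```

```text
[0.42531455 0.34224959 0.10299472] [-0.87  0.77  0.41  1.56 -0.46  1.41  1.42] [ 0.21551882 -0.49063092  0.94471432]
cm [-3.78  0.59  7.23] ang [ 0.001  0.    -0.006]
```

View pics/m6.png

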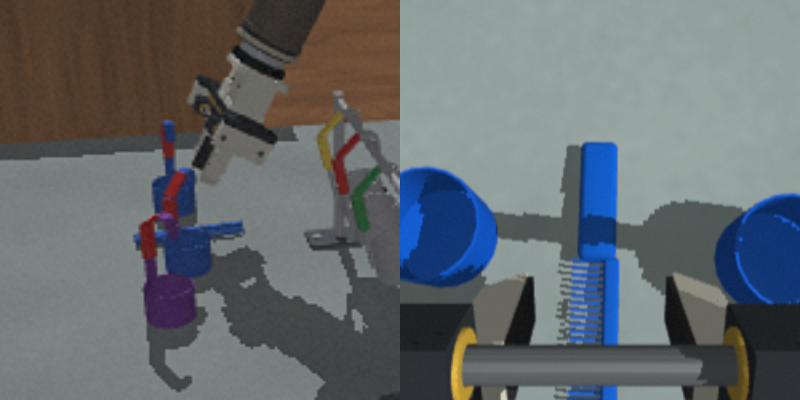

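The comb handle is exactly on the jaw's centre plane (col 320) and aligned with the tool, so no sideways shift is needed. I'll get the position along the handle by casting rays.

```bash
python3 - <<'E'
from h import *
st=arm.observe(); c=cam('wrist',st)
P=onz(c,[(320,149.4),(320,221)],.012); print(P.round(4),np.linalg.norm(P[0]-P[1]))
u=(P[1]-P[0])/np.linalg.norm(P[1]-P[0]); print('yaw',np.degrees(np.arctan2(u[1],u[0])))
g=P[1]-.011*u; shift([g[0],g[1],.022],8,-30); print(g, 'center',(P[1]+.003*u))
E
```

```text
[[0.3248 0.3305 0.012 ]
 [0.3926 0.3396 0.012 ]] 0.0683394110882423
yaw 7.66438916184464
cm [-0.25  0.15  9.27] ang [ 0.001  0.    -0.006]
[0.38166261 0.33816974 0.012     ] center [0.39553753 0.34003692 0.012     ]
```

```bash
python3 - <<'E'
from bc import *
im,c,st=find('wrist','w13'); find('top','t13')
E
```

```text
wrist comb px [463. 209.] ctr mm [369.  465.3] size [ 65.1 128.3] long axis deg 104.7
wrist comb px [194. 194.] ctr mm [376.8 220.5] size [ 67.2 126.2] long axis deg 56.6
wrist comb px [316. 232.] ctr mm [382.4 336.3] size [ 26.  116.2] long axis deg 6.1
top bone px [415. 212.] ctr mm [ 553.4 -362.9] size [ 46.  102.1] long axis deg 2.5
top comb px [169. 272.] ctr mm [377.3 413.6] size [28.1 53. ] long axis deg 1.7
top comb px [222. 265.] ctr mm [397.2 249.4] size [39.1 75.9] long axis deg 86.2
top comb px [196. 272.] ctr mm [374.3 329.5] size [ 25.9 107.4] long axis deg 4.0
top comb px [330.  92.] ctr mm [960.2 -97.6] size [ 89.8 109.7] long axis deg 89.3
```

Confirmed in both cameras: the comb was knocked about 4 cm towards the robot during the approach. Its centre is now about (0.395,0.340), and a grasp at its middle would hit the decoy hooks. I'll take it near the handle end instead, leaning the palm to the robot side.

```bash
python3 - <<'E'
from h import *
shift([.42,.342,.22],8,-30);shift([.332,.3315,.22],6,20); shift([.332,.3315,.13],6,20)
E
```

```text
cm [ 6.31 -0.04 -9.84] ang [ 0.001 -0.    -0.005]
cm [13.98  0.1  -5.4 ] ang [-0.005 -0.873  0.03 ]
cm [9.48 0.11 2.39] ang [-0.005 -0.873  0.03 ]
```

Call:
jog_arm([
  {"fingers":-0.1,"xyz":[3,0,-5],"angular":[0,0,0]},
  {"fingers":-0.1,"xyz":[6.3,0,-9.8],"angular":[0,0,0]},
  {"fingers":-0.1,"xyz":[8,0,-9],"angular":[0,-0.18,0]},
  {"fingers":-0.1,"xyz":[10,0,-8],"angular":[0,-0.36,0.01]},
  {"fingers":-0.1,"xyz":[12,0,-7],"angular":[0,-0.54,0.02]},
  {"fingers":-0.1,"xyz":[14,0.1,-5.4],"angular":[0,-0.72,0.03]},
  {"fingers":-0.1,"xyz":[14,0.1,-5.4],"angular":[0,-0.873,0.03]},
  {"fingers":-0.1,"xyz":[14,0.1,-5.4],"angular":[0,-0.873,0.03]},
  {"fingers":-0.1,"xyz":[14,0.1,-5.4],"angular":[0,-0.873,0.03]},
])

```text
clock: 40.33
position: [0.3302, 0.3316, 0.2193]
ee_rot: [-0.152, 2.791, 0.02]
force: [0.5, -1.0, -0.4]
width: 0.55
```

```bash
python3 - <<'E'
from bc import *
im,c,st=find('wrist','w14'); find('top','t14'); print(st['position'],st['joints'].round(2),R.from_rotvec(st['ee_rot']).as_matrix()[:,2].round(3))
shift([.332,.3315,.10],6,20); shift([.332,.3315,.022],6,20)
E
```

```text
wrist comb px [234. 224.] ctr mm [506.8 222.8] size [31.2 56.1] long axis deg 144.6
wrist comb px [410. 226.] ctr mm [485.8 484.2] size [32.6 69.4] long axis deg 62.2
wrist comb px [404. 169.] ctr mm [392.2 443.2] size [66.5 99.3] long axis deg 41.8
wrist comb px [244. 160.] ctr mm [399.8 244.2] size [70.7 89.2] long axis deg 149.1
wrist comb px [319. 159.] ctr mm [394.3 336.7] size [ 25.7 148. ] long axis deg 7.2
top bone px [415. 212.] ctr mm [ 553.5 -362.8] size [ 45.9 102. ] long axis deg 2.3
top comb px [163. 272.] ctr mm [375.7 435.4] size [55.6 72.3] long axis deg 89.2
top comb px [222. 265.] ctr mm [397.2 249.4] size [39.1 75.9] long axis deg 86.2
top comb px [196. 262.] ctr mm [400.1 331.3] size [ 26.5 132.4] long axis deg 6.5
top comb px [330.  92.] ctr mm [960.2 -97.6] size [ 89.8 109.7] long axis deg 89.3
[0.33021019 0.33164179 0.2192955 ] [-1.65  0.08  0.56  2.21  0.38  0.71  0.32] [ 0.338  0.033 -0.941]
cm [ 4.02  0.05 11.25] ang [-0.004 -0.003  0.002]
cm [ 6.67  0.09 18.58] ang [-0.004 -0.003  0.002]
```

Call:
jog_arm([
  {"fingers":-0.1,"xyz":[2,0,5.5],"angular":[0,0,0]},
  {"fingers":-0.1,"xyz":[4,0,11.2],"angular":[0,0,0]},
  {"fingers":-0.1,"xyz":[5,0,14],"angular":[0,0,0]},
  {"fingers":-0.1,"xyz":[6,0,16.8],"angular":[0,0,0]},
  {"fingers":-0.1,"xyz":[6.6,0,18.3],"angular":[0,0,0]},
  {"fingers":-0.1,"xyz":[6.6,0,18.3],"angular":[0,0,0]},
  {"fingers":-0.1,"xyz":[6.6,0,18.3],"angular":[0,0,0]},
])

```text
clock: 41.3
position: [0.3331, 0.33, 0.0239]
ee_rot: [-0.147, 2.79, 0.016]
force: [0.0, -0.1, -0.7]
width: 0.547
```

```bash
python3 - <<'E'
from bc import *
im,c,st=find('wrist','w15'); print(st['position'],st['joints'].round(2),st['force'].round(1))
shift([.331,.331,.0215],6,20)
E
```

```text
wrist comb px [320. 315.] ctr mm [412.6 339.2] size [25.7 38.9] long axis deg 6.4
wrist comb px [128. 321.] ctr mm [437.  189.3] size [ 9.  57.6] long axis deg 170.7
wrist comb px [319. 249.] ctr mm [338.2 331.3] size [21.2 49.9] long axis deg 6.4
[0.33314242 0.32998993 0.02392428] [-1.43  0.51  0.41  2.4   0.89  0.12 -0.29] [ 0.  -0.1 -0.7]
cm [0.26 0.12 0.19] ang [-0.006 -0.002  0.001]
```

Call:
jog_arm([
  {"fingers":-0.1,"xyz":[0.1,0.1,0.1],"angular":[0,0.07,0]},
  {"fingers":-0.1,"xyz":[0.1,0.1,0.25],"angular":[0,0.07,0]},
  {"fingers":-0.1,"xyz":[0.1,0.1,0.25],"angular":[0,0.07,0]},
  {"fingers":0.9,"xyz":[0.1,0.1,0.25],"angular":[0,0.07,0]},
  {"fingers":0.9,"xyz":[0.1,0.1,0.25],"angular":[0,0.07,0]},
  {"fingers":0.9,"xyz":[0.1,0.1,0.25],"angular":[0,0.07,0]},
  {"fingers":0.9,"xyz":[0.1,0.1,0.25],"angular":[0,0.07,0]},
  {"fingers":0.9,"xyz":[0.1,0.1,0.25],"angular":[0,0.07,0]},
], grip_force=35)

```text
clock: 42.35
position: [0.3312, 0.3313, 0.0215]
ee_rot: [-0.153, 2.861, 0.013]
force: [-0.1, 0.5, -0.7]
width: 0.233
```

```bash
python3 - <<'E'
from h import *
st=arm.observe(); print(st['position'],st['width']*92,st['force'].round(1),st['joints'].round(2))
z=-R.from_rotvec(st['ee_rot']).as_matrix()[:,2]; print('lean',np.degrees(np.arctan2(-z[0],z[2])))
shift([.333,.33,.17],6,16.5);shift([.35,.28,.30],6,16.5); 
E
```

```text
[0.33124142 0.33126827 0.02148865] 21.410631488603247 [-0.1  0.5 -0.7] [-1.19  0.48  0.14  2.34  0.79  0.23 -0.15]
lean 15.822837237614001
cm [ -4.22  -0.23 -14.24] ang [-0.005 -0.011  0.003]
cm [ -8.88  -5.46 -26.4 ] ang [-0.005 -0.011  0.003]
```

Call:
jog_arm([
  {"fingers":0.9,"xyz":[-0.6,0,-2],"angular":[0,0,0]},
  {"fingers":0.9,"xyz":[-1.8,0,-6],"angular":[0,0,0]},
  {"fingers":0.9,"xyz":[-3,0,-10],"angular":[0,0,0]},
  {"fingers":0.9,"xyz":[-4.2,-0.2,-14.2],"angular":[0,0,0]},
  {"fingers":0.9,"xyz":[-6,-2,-19],"angular":[0,0,0]},
  {"fingers":0.9,"xyz":[-7.5,-4,-23],"angular":[0,0,0]},
  {"fingers":0.9,"xyz":[-8.9,-5.5,-26.4],"angular":[0,0,0]},
  {"fingers":0.9,"xyz":[-8.9,-5.5,-26.4],"angular":[0,0,0]},
])

```text
clock: 43.35
position: [0.3515, 0.2794, 0.3028]
ee_rot: [-0.148, 2.857, 0.018]
force: [-0.6, 1.6, -1.2]
width: 0.234
```

```bash
python3 - <<'E'
from bc import *
from plan import *
im,c,st=find('wrist','w16')
print(st['position'],st['width']*92,st['force'].round(1),st['joints'].round(2))
M=R.from_rotvec(st['ee_rot']).as_matrix(); l=M[:,1]; print('heading',np.degrees(np.arctan2(-l[0],l[1])),'lean',np.degrees(np.arcsin(np.hypot(*M[:2,2]))),'roll',l[2])
t=bowl-.12*xh; d=np.array([np.cos(np.radians(psi-90)),np.sin(np.radians(psi-90))]); p=t-.064*d; print('TCP target',p)
shift([*p,.28],psi-90,15.8)
E
```

```text
wrist comb px [319. 315.] ctr mm [846.8 329.2] size [ 86.3 108.4] long axis deg 6.1
wrist comb px [320. 252.] ctr mm [638.  311.5] size [ 71.8 134.3] long axis deg 6.0
wrist comb px [432. 152.] ctr mm [402.1 463.5] size [ 64.2 137.9] long axis deg 54.4
wrist comb px [295. 133.] ctr mm [397.2 247.2] size [61.5 76.7] long axis deg 6.2
[0.35153207 0.27936969 0.30283489] 21.491975173165038 [-0.6  1.6 -1.2] [-0.82 -0.02 -0.14  2.05  0.26  0.95  0.58]
heading 5.923509904548632 lean 16.093598545937855 roll -0.0023552753632026906
TCP target [ 0.42861686 -0.16762615]
cm [ -2.34 -45.26   3.05] ang [0.441 0.006 1.563]
```

Call:
jog_arm([
  {"fingers":0.9,"xyz":[-0.2,-4,0.3],"angular":[0.04,0,0.14]},
  {"fingers":0.9,"xyz":[-0.4,-8,0.6],"angular":[0.08,0,0.28]},
  {"fingers":0.9,"xyz":[-0.6,-13,0.9],"angular":[0.123,0,0.437]},
  {"fingers":0.9,"xyz":[-0.9,-18,1.2],"angular":[0.167,0,0.594]},
  {"fingers":0.9,"xyz":[-1.1,-23,1.5],"angular":[0.212,0,0.75]},
  {"fingers":0.9,"xyz":[-1.3,-28,1.8],"angular":[0.256,0,0.907]},
  {"fingers":0.9,"xyz":[-1.6,-33,2.1],"angular":[0.3,0,1.063]},
  {"fingers":0.9,"xyz":[-1.9,-38,2.5],"angular":[0.344,0,1.22]},
  {"fingers":0.9,"xyz":[-2.1,-42,2.8],"angular":[0.388,0.003,1.376]},
  {"fingers":0.9,"xyz":[-2.3,-45.3,3],"angular":[0.441,0.006,1.563]},
  {"fingers":0.9,"xyz":[-2.3,-45.3,3],"angular":[0.441,0.006,1.563]},
  {"fingers":0.9,"xyz":[-2.3,-45.3,3],"angular":[0.441,0.006,1.563]},
])

```text
clock: 44.9
position: [0.4279, -0.1669, 0.2791]
ee_rot: [2.013, 2.128, -0.285]
force: [-0.7, 0.2, -1.3]
width: 0.232
```

```bash
cat > cp.py <<'E'
from plan import *
st=arm.observe()
print(st['position'],st['width']*92,st['force'].round(1),st['joints'].round(2))
M=R.from_rotvec(st['ee_rot']).as_matrix(); l=M[:,1]; print('heading',np.degrees(np.arctan2(-l[0],l[1])),'lean',np.degrees(np.arcsin(np.hypot(*M[:2,2]))),'roll',l[2])
t=bowl-.12*xh; d=np.array([np.cos(np.radians(psi-90)),np.sin(np.radians(psi-90))]); p=t-.064*d
for z in (.28,.04,.0225): shift([*p,z],psi-90,15.8)
E
python3 cp.py
```

```text
[ 0.42785211 -0.16685881  0.27910515] 21.351118460389827 [-0.7  0.2 -1.3] [-0.3   0.08  0.37  2.01  0.29  1.05 -0.02]
heading -86.85220167786986 lean 15.875385123029103 roll -0.0038276413407260512
cm [-0.1   0.07 -0.06] ang [-0.003  0.001  0.005]
cm [ 6.46  0.16 23.02] ang [-0.003  0.001  0.005]
cm [ 6.94  0.17 24.7 ] ang [-0.003  0.001  0.005]
```

Call:
jog_arm([
  {"fingers":0.9,"xyz":[1.3,0.1,4.7],"angular":[0,0,0.005]},
  {"fingers":0.9,"xyz":[2.7,0.1,9.5],"angular":[0,0,0.005]},
  {"fingers":0.9,"xyz":[4,0.1,14.3],"angular":[0,0,0.005]},
  {"fingers":0.9,"xyz":[5.4,0.1,19.2],"angular":[0,0,0.005]},
  {"fingers":0.9,"xyz":[6.2,0.1,22],"angular":[0,0,0.005]},
  {"fingers":0.9,"xyz":[6.5,0.1,23],"angular":[0,0,0.005]},
  {"fingers":0.9,"xyz":[6.5,0.1,23],"angular":[0,0,0.005]},
])

```text
clock: 45.78
position: [0.4288, -0.1675, 0.0412]
ee_rot: [2.019, 2.121, -0.282]
force: [-0.2, -0.9, -0.9]
width: 0.235
```

```bash
python3 cp.py
```

```text
[ 0.42883952 -0.16748976  0.04121935] 21.582617637456003 [-0.2 -0.9 -0.9] [-0.24  0.49  0.37  2.27  0.28  0.39 -0.12]
heading -87.16868134348448 lean 15.860617091507656 roll -0.0009621371278137891
cm [ -6.54  -0.05 -22.97] ang [-0.001  0.001 -0.001]
cm [ 0.02 -0.02  0.12] ang [-0.001  0.001 -0.001]
cm [ 0.5  -0.02  1.8 ] ang [-0.001  0.001 -0.001]
```

Call:
jog_arm([
  {"fingers":0.9,"xyz":[0.25,0,0.9],"angular":[0,0,0]},
  {"fingers":0.9,"xyz":[0.45,0,1.6],"angular":[0,0,0]},
  {"fingers":0.9,"xyz":[0.51,0,1.85],"angular":[0,0,0]},
  {"fingers":0.9,"xyz":[0.51,0,1.85],"angular":[0,0,0]},
  {"fingers":0.9,"xyz":[0.51,0,1.85],"angular":[0,0,0]},
], grip_force=15)

```text
clock: 46.4
position: [0.429, -0.1684, 0.0222]
ee_rot: [2.02, 2.119, -0.282]
force: [-0.8, 0.3, -0.6]
width: 0.238
```

Call:
jog_arm([
  {"fingers":0.9,"xyz":[0.02,0,0.07],"angular":[0,0,0]},
  {"fingers":0.9,"xyz":[0.02,0,0.07],"angular":[0,0,0]},
  {"fingers":0.5,"xyz":[0.02,0,0.07],"angular":[0,0,0]},
  {"fingers":0.4,"xyz":[0.02,0,0.07],"angular":[0,0,0]},
  {"fingers":0.2,"xyz":[0.02,0,0.07],"angular":[0,0,0]},
  {"fingers":0.1,"xyz":[0.02,0,0.07],"angular":[0,0,0]},
  {"fingers":0.1,"xyz":[0,0,-2],"angular":[0,0,0]},
  {"fingers":0.1,"xyz":[0,0,-6],"angular":[0,0,0]},
  {"fingers":0.1,"xyz":[0,0,-12],"angular":[0,0,0]},
  {"fingers":0.1,"xyz":[2,0,-18],"angular":[0,0,0]},
  {"fingers":0.1,"xyz":[6,0,-24],"angular":[0,0,0]},
  {"fingers":0.1,"xyz":[6,0,-24],"angular":[0,0,0]},
], grip_force=3)

```text
clock: 47.9
position: [0.4246, -0.0419, 0.2388]
ee_rot: [2.015, 2.122, -0.273]
force: [-0.1, -0.1, -0.9]
width: 0.449
```

```bash
python3 - <<'E'
from bc import *
st=arm.observe(); print(st['position'],st['force'].round(1),st['width'])
im,c,st=find('top','t17'); s,_,_=snap('side','s17'); find('wrist','w17')
# one composite: side rail/bowl + top
cv2.imwrite('pics/m7.png',np.vstack([np.hstack([cv2.resize(im[140:300,200:350],(400,427),interpolation=cv2.INTER_CUBIC)[:300],cv2.resize(s[100:250,270:420],(400,400),interpolation=cv2.INTER_CUBIC)[:300]]),cv2.resize(im[170:270,290:490],(800,400),interpolation=cv2.INTER_CUBIC)[:300]]))
E
```

```text
[ 0.42457414 -0.04194064  0.23877409] [-0.1 -0.1 -0.9] 0.4490021254323449
top bone px [415. 212.] ctr mm [ 557.5 -362.6] size [45.9 94. ] long axis deg 2.3
top comb px [163. 272.] ctr mm [375.7 435.4] size [55.6 72.3] long axis deg 89.2
top comb px [221. 267.] ctr mm [389.8 248.8] size [53.  69.1] long axis deg 113.6
top comb px [377. 252.] ctr mm [ 429.5 -234.6] size [ 25.2 146.3] long axis deg 91.1
top comb px [330.  92.] ctr mm [960.1 -98.8] size [ 89.8 112.2] long axis deg 89.3
wrist comb px [320. 235.] ctr mm [ 432.3 -229.1] size [ 25.9 150.7] long axis deg 93.7
```

View pics/m7.png

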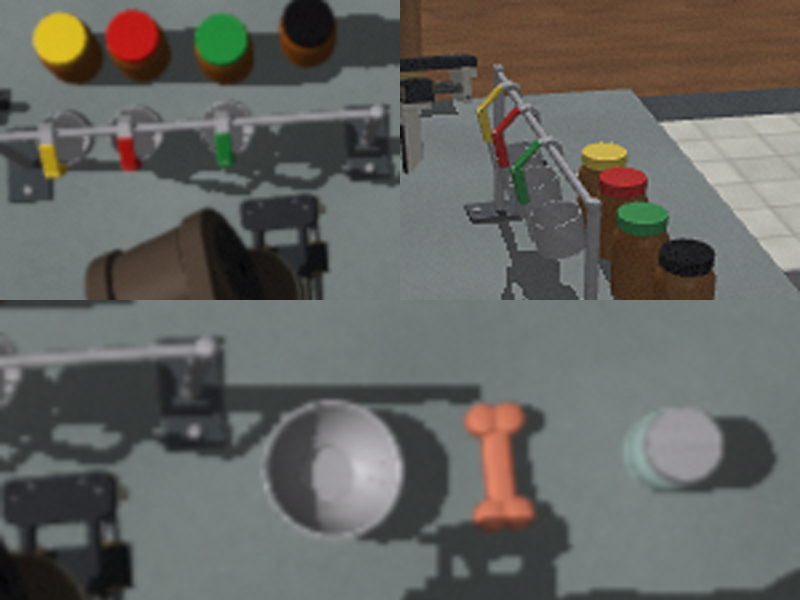

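All three scoops hang level with each other, and the bone lies between bowl and treat jar. I'll make one numeric check of scoop offsets and that nothing else moved, then hand in.

```bash
python3 - <<'E'
from plan import *
a=cv2.imread('pics/top0.png'); im,c,st=snap('top','t18')
H,S,V=cv2.split(cv2.cvtColor(im,cv2.COLOR_BGR2HSV).astype(int)); win=np.zeros(H.shape,bool); win[176:215,200:300]=1
for nm,m in dict(yellow=(abs(H-26)<7)&(S>130)&(V>90),red=((H<5)|(H>174))&(S>150)&(V>90),green=(abs(H-65)<15)&(S>100)).items():
    ys,xs=np.nonzero(m&win); P=onz(c,(xs.mean(),ys.mean()),.18)[0,:2]
    print(nm,len(xs),'rail-y error mm',round(((P-hook[nm])@yh)*1e3,1),'rail x of grip mm',round(((P-O)@xh)*1e3,1))
d=cv2.absdiff(a,im).max(2)
for n,(u0,u1,v0,v1) in dict(jars=(205,335,135,170),bowl=(352,396,194,232),treat=(446,472,195,218),latch=(172,206,168,188)).items(): print(n,'changed px',int((d[v0:v1,u0:u1]>40).sum()))
job.sign_off()
E
```

```text
yellow 79 rail-y error mm 1.2 rail x of grip mm -25.9
red 67 rail-y error mm 1.5 rail x of grip mm -23.5
green 75 rail-y error mm -0.0 rail x of grip mm -26.6
jars changed px 0
bowl changed px 31
treat changed px 0
latch changed px 0
the job is handed in; nothing more can be done
```

The job is handed in. The red, green and yellow scoops hang on the rail in front of their jars, and the bone and comb are laid where asked. There was no black scoop on the bench, and I left the blue and purple look-alikes alone.

- **Scoops:** each was lowered until the bar took its weight, tilted to its free lean, then released slowly. The last top view put them 0 to 1.5 mm along the rail from their jar lines.
- **Bone:** it lies within about 3 mm of midway between the bowl and the treat jar. The top view read y = -0.363 m and the wrist view -0.357 m; the target was -0.360 m.
- **Comb:** it was knocked about 4 cm aside as I approached, so I found it again and took it near the handle end, clear of the look-alike scoops. It lies at about (0.430, -0.232) m; the target was (0.432, -0.232) m. Its axis read 91.1° from above and 93.7° from the wrist; the rail is at 92.9°.
- **Left in place:** the jars, treat jar and latch showed no changed pixels. The bowl area showed 31, which I took to be light and shadow, because the gripper never came near the bowl.

The top and wrist cameras disagreed by up to about 7 mm near the bench, so the bone and comb positions carry that uncertainty. One wrist joint sat at its lower limit while I was reaching for the comb; I eased it off before gripping.

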